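# Tip a cover panel up onto a raked rest and block its foot

### The arm

A 6-joint arm with a two-finger parallel gripper is mounted at the origin on a cart in front of the work surface, level with it; the furniture and walls round the work are solid. World frame = base frame: x ahead of the robot, y to its left, z up, the work surface at z = 0. Lengths are in m, angles in rad, forces in N, time in s.
With the tool pointing down it reaches from about 0.2 to 0.875 m from the base axis. Payload 3.4 kg.
Tool frame: the origin (TCP) lies at the very end of the fingers, on their centre line; the grasp point (between the pads) lies 19 mm behind it (ctrl.pinch_z is the distance from the TCP to the grasp point, in m); z points along the fingers, y is the direction in which the jaws open and shut (so a half turn about z gives the same grasp; the last joint's range is limited). The gripper opens to 94 mm and grips with 3 to 60 N. Pads are 16 mm wide; open, the fingers measure 119 mm over their backs; the gripper's body (75 mm by 177 mm) begins 78 mm behind the grasp point.
Start: joints at [1.005, 0.276, 1.505, -0, 1.361, -0.121], TCP at [0.247, 0.519, 0.205] pointing down, gripper open.
Joint ranges: [-2.89, 2.89], [-0.75, 2.08], [0.22, 2.7], [-1.18, 4.32], [0.11, 2.71], [-2.7, 2.7]. Speed limits (rad/s): [2.57, 2.57, 3.14, 3.14, 3.14, 3.14].

### API

Orientations are given as a rotation vector (axis times angle).
In Python, from rig import ctrl, cams gives the robot as it stands.
- The arm moves only by the tool jog_arm, never from a script. Its argument "rows" is a list that holds one entry, the list of rows, each a list of 7 numbers: the closure, from -1 (fully open) to 1 (shut), so that 0 is half open, then the shift along the tool's x, y, z in m, then the turn, a rotation vector about the tool's x, y, z in degrees. A call has 1 to 8 rows; each row shifts and turns the pose as measured when the row begins, along the tool's axes as they then stand; what a row does not reach is not made up. A row lasts 1/8 s, in which the tool goes at most 62.5 mm and 10.7 degrees, less where a joint would pass 70% of its speed; a pose out of reach is approached as far as the arm can. A call with a gripper value outside its range is refused whole. The fingers move at their own pace and stop on an object; "grip_force" is the grip in N (left out, the last holds). Time passes only in rows, so rows that do not move let the fingers close. It gives the time, the measured TCP pose, the force and the opening at its end, in the units of the state.
- ctrl.observe(): the state, without advancing time (a new reading comes with each control period).
- cams.capture(name): name is "scene" or "top"; returns the picture (400x640x3 uint8, blue, green, red); there is no depth.
- cams.camera_info(name): a dict with "fov_y" (degrees; the focal length in pixels is half the picture's height over the tangent of half this angle, whatever the lens; pixels are square), "cx", "cy" (the principal point, pixels), "world_from_camera" (4x4, takes a point from camera to world coordinates). Camera axes: x right, y up, looking along -z (the intrinsics and any distortion apply to the point x, -y, -z); pixel columns grow to the right and rows downward; lengths in m; the calibration is good to about 2 mm. A picture is of the moment at which its call begins. camera_info takes no time and is no camera call.
- ctrl.job_done(): hands the job in, once; it reports no verdict.
The state is a dict: "time_s": time; "qpos": joint angles; "joint_vel": joint speeds; "joint_torque": joint torques, N m; "tool_pos": TCP position; "tcp_rot": TCP orientation; "contact_force": force on the tool from outside, world axes, zero at the start; "wrist_torque": the same for the moment, N m; "gripper_width": finger opening in m.
Only numpy, scipy, OpenCV 4.12 (cv2) and the standard library are available. Lean on these libraries where they do the work, as an engineer would, in place of code of your own. Each camera call takes 0.05 s, during which the arm holds its last target.

### The job

Push the aluminium panel along the bench until its low plain edge meets the foot of the dark steel rest, then tip it up over that edge, which stays on the bench as the pivot, until it leans back flat on the face of the rest. Then set the small steel block (the one with a round hollow in its top) on the bench right up against the middle of the panel's foot, so that the foot cannot slip. Leave the wooden block and the brass vee block where they are.

Things in the scene. Friction and masses are not known exactly. Their poses are not given: they have to be found in the camera images.
- rest: dark steel rest fixed to the bench: a face 150 mm wide (y), 95 mm high, leaning back (away from the robot) by 13 degrees, with a base and two struts behind it. Origin: on the bench at the middle of the face's lower edge; the face looks along -x, towards the robot (yaw -0.3 to 0); y along the face, z up.
- panel: loose aluminium panel, 0.25 kg, 120 x 80 (y) x 6 mm. It slopes up 21.7 degrees towards the robot: plain edge (+x) down on the bench, 20 to 55 mm short of the rest, yaw to it up to 0.15 rad; raised by a 27 mm rib under it, 68 mm from that edge. Origin: on the bench, middle of the plain edge; z up until tipped (by 81.5 degrees at the end; from 75 on it falls back onto the rest and stays).
- panel_edge (a point): middle of the lower corner of the panel's raised edge, on the robot's side: 112 mm from the panel's origin along -x and 44 mm up; the edge is 6 mm thick. It rises on an arc of 120 mm radius about the plain edge. An upright finger that pushes it towards the rest must rise at least as fast as it does, or friction jams it.
- steel_block_center (a point): centre of the loose steel block, a 50 mm cube with rounded edges and a shallow round hollow in its top, 0.9 kg; its axes are square to its faces. It stands on the bench to the left of the panel, nearer the robot or farther away than the wooden block.
- wood_block: reddish wooden block 50 x 50 mm, 70 mm high, loose, without a hollow, to the left of the panel, as the steel block is; not used. Origin: centre of its underside.
- vee_block: brass vee block 40 x 90 mm, 28 mm high, loose, lying left of the rest, towards the drill; not used. Origin: centre of its underside.
Not all that is in view belongs to the job. Leave any pink or turquoise look-alike of the part that bears steel_block_center alone.

How it is judged:
By the outcome, as a careful person would: the job done as asked, in the order asked, and still so for the second after the job is handed in, with the robot touching nothing.
It also fails if it takes over 58 s, if anything falls off the work surface, if the arm or the gripper's body presses on something with over 40 N, if the wrist force passes 120 N, or if a joint passes its speed limit or range.

## Working session

There is one attempt and no reset: what is moved stays moved. The work goes in short steps, Python scripts to look and compute and a tool call to move; the robot and the scene stay as the last step left them, time stands still between calls to the robot, and variables do not carry over. Pictures are saved under pics/ and viewed, and the job is handed in when it is done.

Besides the shell and the picture viewer there is one more tool, called after "Request:" by a JSON object that holds its "fn" and its "kwargs", one argument or row to a line. jog_arm: Moves the arm, as the interface text tells. Its arguments: {"type":"object","properties":{"rows":{"type":"array"},"grip_force":{"type":"number"}},"required":["rows"]}

```bash
ls; mkdir -p pics; python3 - <<'E'
from rig import ctrl,cams
import cv2,numpy as np
print(ctrl.observe())
for n in("scene","top"):
    cv2.imwrite(f"pics/{n}0.png",cams.capture(n)); print(cams.camera_info(n))
E
```

```text
pics
{'time_s': 0.0, 'qpos': array([ 1.00497525e+00,  2.76558091e-01,  1.50609114e+00, -4.29805139e-06,
        1.36071218e+00, -1.20997115e-01]), 'joint_vel': array([-0.00075747, -0.00083757, -0.00127175,  0.00089829,  0.00029946,
       -0.00097128]), 'joint_torque': array([ 1.81326966e-03, -4.04591203e+01, -2.37238169e+01,  7.03685498e-02,
        3.44946014e-02, -1.42430472e-04]), 'tool_pos': array([0.24712393, 0.51856552, 0.20464253]), 'tcp_rot': array([-6.92849294e-01, -3.06363195e+00,  2.61786490e-03]), 'contact_force': array([-0.19015048, -0.45605162, -0.1027716 ]), 'wrist_torque': array([-0.01200591, -0.05235723, -0.03212499]), 'gripper_width': 0.09409708954348295}
{'fov_y': 48.552959838257536, 'cx': 313.8192674615325, 'cy': 201.11421290085713, 'world_from_camera': array([[ 3.48709624e-01,  5.95144008e-01, -7.24020171e-01,
        -1.11511876e-01],
       [-9.37230705e-01,  2.21803107e-01, -2.69076173e-01,
        -2.22462953e-01],
       [ 4.50851361e-04,  7.72403386e-01,  6.35132117e-01,
         5.70414490e-01],
       [ 0.00000000e+00,  0.00000000e+00,  0.00000000e+00,
         1.00000000e+00]])}
{'fov_y': 47.517135033321594, 'cx': 321.39041151539027, 'cy': 188.8336776993283, 'world_from_camera': array([[ 0.00524501,  0.99727185, -0.07362979,  0.44015657],
       [-0.99940521,  0.00773741,  0.03360598,  0.02166362],
       [ 0.03408401,  0.07340974,  0.99671926,  1.02434789],
       [ 0.        ,  0.        ,  0.        ,  1.        ]])}
```

View pics/scene0.png

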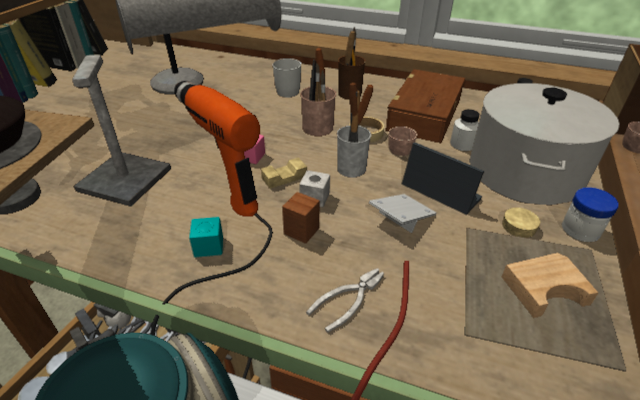

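View pics/top0.png

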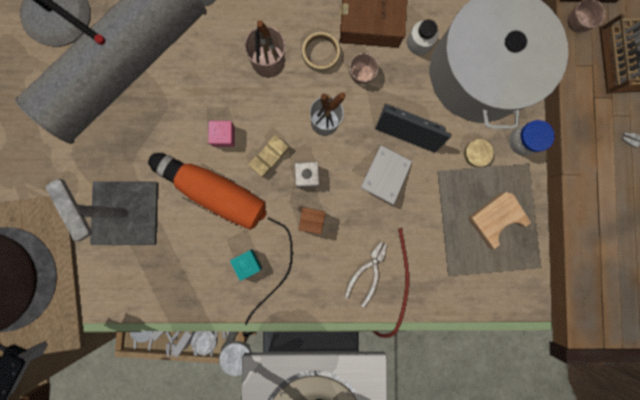

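```bash
python3 - <<'E'
import cv2
a=cv2.imread("pics/scene0.png");b=cv2.imread("pics/top0.png")
cv2.imwrite("pics/s1.png",cv2.resize(a[130:250,280:500],None,fx=3.6,fy=3.6,interpolation=cv2.INTER_CUBIC))
cv2.imwrite("pics/t1.png",cv2.resize(b[90:250,240:460],None,fx=3.6,fy=3.6,interpolation=cv2.INTER_CUBIC))
E
```

```text
(no output)
```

View pics/s1.png

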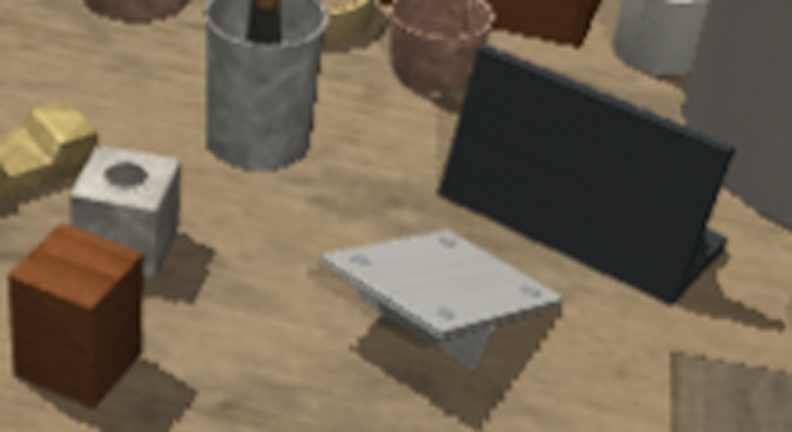

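View pics/t1.png

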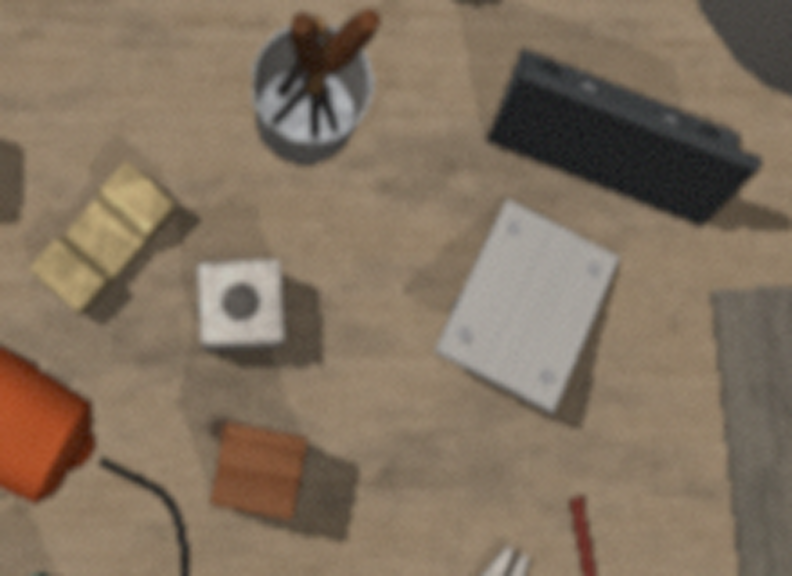

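```bash
cat > h.py <<'E'
import numpy as np
from rig import cams
def ray(n,p):
    i=cams.camera_info(n);f=200/np.tan(np.radians(i['fov_y']/2));T=i['world_from_camera']
    d=T[:3,:3]@np.array([(p[0]-i['cx'])/f,-(p[1]-i['cy'])/f,-1]);return T[:3,3],d/np.linalg.norm(d)
def plane(n,p,z):
    o,d=ray(n,p);return o+d*(z-o[2])/d[2]
def tri(ps,pt):
    A=[];b=[];O=[]
    for n,p in(("scene",ps),("top",pt)):
        o,d=ray(n,p);M=np.eye(3)-np.outer(d,d);A.append(M);b.append(M@o);O.append((o,d))
    x=np.linalg.lstsq(np.vstack(A),np.hstack(b),rcond=None)[0]
    o1,d1=O[0];o2,d2=O[1];c=np.cross(d1,d2);gap=(o2-o1)@c/np.linalg.norm(c)
    return x,gap
def S(u,v):return((u+.5)/3.6-.5+280,(v+.5)/3.6-.5+130)
def T(u,v):return((u+.5)/3.6-.5+240,(v+.5)/3.6-.5+90)
E
cat > m.py <<'E'
from h import *
np.set_printoptions(precision=4,suppress=True)
P={'pFL':((450,232),(507,200)),'pFR':((561,298),(618,258)),'pNL':((322,260),(438,350)),'pNR':((440,336),(553,413)),
'rTL':((485,47),(527,52)),'rTR':((733,150),(760,163)),'rBL':((440,190),(488,138)),'rBR':((671,302),(705,224)),
'sTLfar':((97,147),(197,262)),'sTRfar':((180,160),(279,260)),'sTRnear':((160,210),(286,343)),'sTLnear':((70,195),(201,345)),
'wFL':((60,226),(228,422)),'wFR':((143,258),(307,437)),'wNR':((95,304),(292,518)),'wNL':((10,272),(212,503)),'hol':((127,174),(241,301))}
R={}
for k,(s,t) in P.items():
    x,g=tri(S(*s),T(*t));R[k]=x;print(k,x,'gap',round(g*1e3,1))
def d(a,b):print(a,b,np.linalg.norm(R[a]-R[b]))
d('pFL','pFR');d('pNL','pNR');d('pFL','pNL');d('pFR','pNR');d('rTL','rTR');d('rBL','rBR');d('sTLfar','sTRfar');d('wFL','wFR');d('wFR','wNR')
def yaw(a,b):
    v=R[b]-R[a];print('yaw',a,b,np.arctan2(v[1],v[0])+np.pi/2)
yaw('pFL','pFR');yaw('pNL','pNR');yaw('pNL','pFL');yaw('pNR','pFR');yaw('rTL','rTR');yaw('rBL','rBR');yaw('sTLfar','sTRfar');yaw('sTLnear','sTRnear')
E
python3 m.py
```

```text
pFL [ 0.6163 -0.148   0.0066] gap 3.1
pFR [ 0.5796 -0.2168  0.0079] gap 0.6
pNL [ 0.5172 -0.0977  0.0483] gap 0.3
pNR [ 0.4798 -0.1667  0.0494] gap 0.1
rTL [ 0.6898 -0.145   0.0859] gap -1.2
rTR [ 0.6249 -0.2822  0.0914] gap 2.5
rBL [ 0.6558 -0.1353  0.0053] gap 1.1
rBR [ 0.6024 -0.2733  0.0037] gap -0.1
sTLfar [0.5692 0.0469 0.0487] gap 1.3
sTRfar [ 0.5705 -0.0021  0.0513] gap 0.9
sTRnear [ 0.5207 -0.0071  0.0538] gap 2.3
sTLnear [0.5193 0.0435 0.0513] gap 2.2
wFL [0.4723 0.0283 0.0691] gap -0.6
wFR [ 0.4642 -0.0186  0.0678] gap 0.8
wNR [ 0.4174 -0.0106  0.0734] gap 2.2
wNL [0.4256 0.0363 0.073 ] gap 1.1
hol [0.5455 0.0202 0.0532] gap 1.5
pFL pFR 0.07795594113680301
pNL pNR 0.07847200025377558
pFL pNL 0.11866079719299555
pFR pNR 0.11911329260936783
rTL rTR 0.15181087893877565
rBL rBR 0.14796249728577515
sTLfar sTRfar 0.04903213240251104
wFL wFR 0.047607277046875326
wFR wNR 0.04778747859702932
yaw pFL pFR -0.49091294696095567
yaw pNL pNR -0.49789432359837127
yaw pNL pFL 1.1007284506805326
yaw pNR pFR 1.1052579293299296
yaw rTL rTR -0.4421264514249663
yaw rBL rBR -0.3696620039315546
yaw sTLfar sTRfar 0.02582375245582047
yaw sTLnear sTRnear 0.027453514341700735
```

```bash
cat > r.py <<'E'
from h import *
import cv2
np.set_printoptions(precision=4,suppress=True)
def sub(img,box,fn):
    x0,y0,x1,y1=box;c=img[y0:y1,x0:x1];m=fn(c).astype(np.uint8)
    n,l,st,_=cv2.connectedComponentsWithStats(m);k=1+np.argmax(st[1:,4]);return (l==k).astype(np.uint8)*255
s=cv2.imread("pics/scene0.png").astype(int);t=cv2.imread("pics/top0.png").astype(int)
dark=lambda c:c.max(2)<52
for n,im,box in(("scene",s,(395,140,490,215)),("top",t,(370,98,455,155))):
    m=sub(im,box,dark);cv2.imwrite(f"pics/m_{n}.png",cv2.resize(m,None,fx=6,fy=6,interpolation=0))
    # bottom boundary: last mask pixel in each column
    P=[]
    for x in range(m.shape[1]):
        ys=np.nonzero(m[:,x])[0]
        if len(ys):P.append((x+box[0],ys[-1]+.5+box[1]))
    P=np.array(P);
    a,b=(414,468) if n=="scene" else (382,430)
    Q=P[(P[:,0]>=a)&(P[:,0]<=b)].astype(np.float32)
    vx,vy,x0,y0=cv2.fitLine(Q,cv2.DIST_HUBER,0,.01,.01).ravel()
    A=plane(n,(a,y0+(a-x0)*vy/vx),0);B=plane(n,(b,y0+(b-x0)*vy/vx),0)
    print(n,A,B,'yaw',np.arctan2(*(B-A)[[1,0]])+np.pi/2,'x left/right ext',P[0],P[-1])
E
python3 r.py; python3 - <<'E'
import cv2,numpy as np
a=cv2.imread("pics/m_scene.png");b=cv2.imread("pics/m_top.png")
h=max(a.shape[0],b.shape[0]);w=a.shape[1]
c=np.zeros((a.shape[0]+b.shape[0],max(w,b.shape[1]),3),np.uint8);c[:a.shape[0],:w]=a;c[a.shape[0]:,:b.shape[1]]=b
cv2.imwrite("pics/mm.png",cv2.resize(c,None,fx=.7,fy=.7))
E
```

```text
scene [ 0.6493 -0.1636  0.    ] [ 0.6049 -0.2775  0.    ] yaw -0.3713856688651158 x left/right ext [402.  183.5] [483.  172.5]
top [ 0.6501 -0.1513  0.    ] [ 0.6074 -0.2618  0.    ] yaw -0.36821187475288397 x left/right ext [376.  128.5] [448.  137.5]
```

View pics/mm.png

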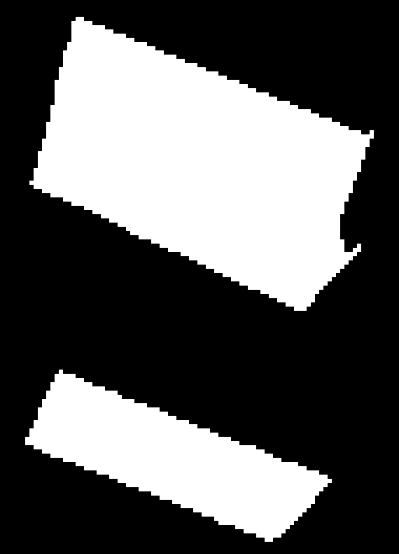

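```bash
cat >> h.py <<'E'
from scipy.spatial.transform import Rotation as Ro
def goal(x,y,z,jawdeg):
    """print tool-frame shift/turn from present pose to world TCP x,y,z, pointing down, tool y along world angle jawdeg"""
    from rig import ctrl
    o=ctrl.observe();R=Ro.from_rotvec(o['tcp_rot']);d=R.inv().apply(np.array([x,y,z])-o['tool_pos'])
    j=np.radians(jawdeg);ty=np.array([np.cos(j),np.sin(j),0]);tz=np.array([0,0,-1.]);G=Ro.from_matrix(np.column_stack([np.cross(ty,tz),ty,tz]))
    r=np.degrees((R.inv()*G).as_rotvec())
    print('shift mm',np.round(d*1e3,1),'len',round(np.linalg.norm(d)*1e3),'turn deg',np.round(r,1),'| t',round(o['time_s'],2),'pos',np.round(o['tool_pos'],4),'F',np.round(o['contact_force'],1),'w',round(o['gripper_width'],4),'q',np.round(o['qpos'],2))
E
python3 - <<'E'
from h import *
np.set_printoptions(precision=3,suppress=True)
for k,p,z in(('pliers tip',(384,242),.0),('pliers near',(372,262),0),('drill near',(266,215),.1),('drill near0',(266,215),.0),('drilltip',(150,158),.15),('can top',(325,100),.1),('pencil',(343,95),.17),('pothandle',(500,125),.1),('vee',(288.6,148),.0),('red cable',(402,228),0),('gripper',(20,365),.2),('cup',(481,152),.03)):
    print(k,plane('top',p,z))
print('drill tri',tri((184,88),(152,160)),tri((262,140),(266,222)))
print('pencil',tri((362,85),(340,96)))
goal(.27,.15,.205,66)
E
```

```text
pliers tip [ 0.397 -0.155  0.   ]
pliers near [ 0.352 -0.127  0.   ]
drill near [0.454 0.102 0.1  ]
drill near0 [0.456 0.111 0.   ]
drilltip [0.561 0.321 0.15 ]
can top [ 0.693 -0.016  0.1  ]
pencil [ 0.684 -0.048  0.17 ]
pothandle [ 0.645 -0.382  0.1  ]
vee [0.608 0.062 0.   ]
red cable [ 0.428 -0.196  0.   ]
gripper [0.191 0.514 0.2  ]
cup [ 0.599 -0.369  0.03 ]
drill tri (array([0.554, 0.299, 0.193]), np.float64(0.008403730421851018)) (array([0.445, 0.086, 0.184]), np.float64(0.019683065806055933))
pencil (array([ 0.671, -0.035,  0.203]), np.float64(-0.009357560214231354))
shift mm [-179.2 -322.9    0.2] len 369 turn deg [-0.1 -0.  -1.5] | t 0.1 pos [0.247 0.519 0.205] F [-0.7  0.2  0.5] w 0.0942 q [ 1.01  0.28  1.51 -0.    1.36 -0.12]
```

Request:
{"fn": "jog_arm", "kwargs": {
  "rows": [
    [[0.15, -0.026, -0.046, 0, 0, 0, 0], [0.15, -0.026, -0.046, 0, 0, 0, 0], [0.15, -0.026, -0.046, 0, 0, 0, 0], [0.15, -0.026, -0.046, 0, 0, 0, 0], [0.15, -0.026, -0.046, 0, 0, 0, 0], [0.15, -0.026, -0.046, 0, 0, 0, 0], [0.15, -0.026, -0.046, 0, 0, 0, 0], [0.15, 0, 0, 0, 0, 0, 0]]
  ],
  "grip_force": 20
}}

```text
time_s: 1.1
tool_pos: [0.2729, 0.1387, 0.2022]
tcp_rot: [0.691, 3.064, -0.01]
contact_force: [-0.2, 1.1, 0.2]
gripper_width: 0.04
```

```bash
python3 - <<'E'
from h import *
# behind edge by 8 (finger half) + 14 mm along panel dir
e=np.array([.4967,-.1297]);d=np.array([.887,-.462]);p=e-d*.024;print(p)
goal(p[0],p[1],.12,66)
E
```

```text
[ 0.475412 -0.118612]
shift mm [-293.2 -145.    83.5] len 338 turn deg [-0.3  0.1 -1.4] | t 1.1 pos [0.2729 0.1387 0.2022] F [-0.2  1.1  0.2] w 0.04 q [ 0.25 -0.15  1.98 -0.01  1.31 -0.88]
```

Request:
{"fn": "jog_arm", "kwargs": {
  "rows": [
    [[0.15, -0.049, -0.024, 0.005, 0, 0, -1], [0.15, -0.049, -0.024, 0.008, 0, 0, 0], [0.15, -0.049, -0.024, 0.014, 0, 0, 0], [0.15, -0.049, -0.024, 0.014, 0, 0, 0], [0.15, -0.049, -0.024, 0.02, 0, 0, 0], [0.15, -0.046, -0.024, 0.02, 0, 0, 0], [0.15, 0, 0, 0, 0, 0, 0]]
  ]
}}

```text
time_s: 1.98
tool_pos: [0.4899, -0.1107, 0.1187]
tcp_rot: [0.645, 3.07, 0.006]
contact_force: [-0.2, 0.1, -0.1]
gripper_width: 0.0399
```

```bash
python3 - <<'E'
from h import *
import cv2
goal(.4754,-.1186,.008,66)
s=cams.capture("scene");cv2.imwrite("pics/s2.png",cv2.resize(s[60:260,300:540],None,fx=3,fy=3,interpolation=2))
E
```

```text
shift mm [ 10.5 -13.6 110.6] len 112 turn deg [0.3 0.2 0.3] | t 1.98 pos [ 0.4899 -0.1107  0.1187] F [-0.2  0.1 -0.1] w 0.0399 q [-0.36  0.23  1.8   0.    1.11 -1.52]
```

View pics/s2.png

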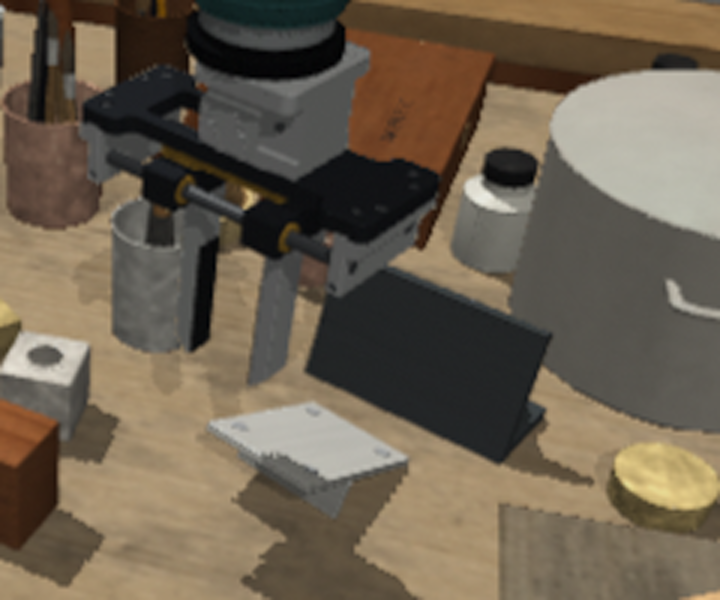

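Request:
{"fn": "jog_arm", "kwargs": {
  "rows": [
    [[0.15, 0.016, -0.014, 0, 0, 0, 0], [0.15, 0, 0, 0.03, 0, 0, 0], [0.15, 0, 0, 0.03, 0, 0, 0], [0.15, 0, 0, 0.025, 0, 0, 0], [0.15, 0, 0, 0.018, 0, 0, 0], [0.15, 0, 0, 0, 0, 0, 0]]
  ]
}}

```text
time_s: 2.78
tool_pos: [0.4583, -0.1065, 0.0185]
tcp_rot: [0.628, 3.074, 0.008]
contact_force: [0.3, 0.2, 0.5]
gripper_width: 0.0398
```

```bash
python3 - <<'E'
from h import *
import cv2
goal(.4754,-.1186,.008,68.8)
s=cams.capture("scene");cv2.imwrite("pics/s3.png",cv2.resize(s[100:260,320:520],None,fx=3.6,fy=3.6,interpolation=2))
s=cams.capture("top");cv2.imwrite("pics/t3.png",cv2.resize(s[80:230,300:500],None,fx=3.6,fy=3.6,interpolation=2))
E
```

```text
shift mm [-20.5  -4.5  10.6] len 23 turn deg [ 0.3  0.2 -1.9] | t 2.77 pos [ 0.4583 -0.1065  0.0185] F [0.3 0.2 0.5] w 0.0398 q [-0.38  0.31  2.    0.01  0.83 -1.55]
```

View pics/s3.png

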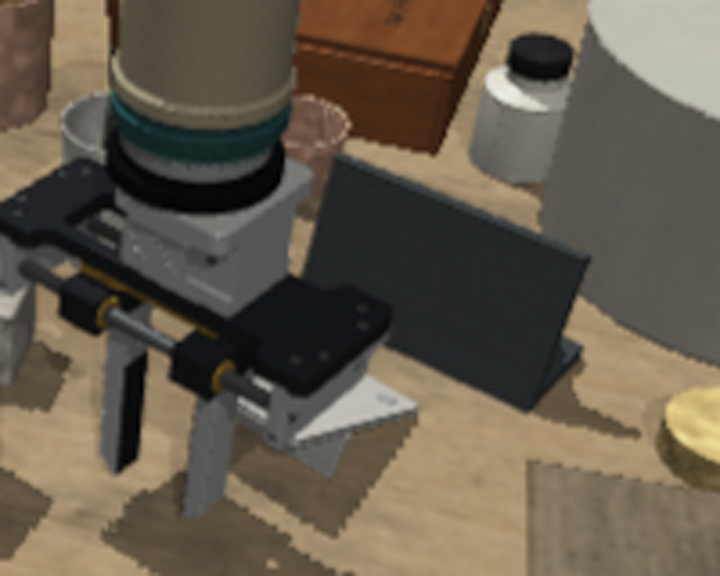

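View pics/t3.png

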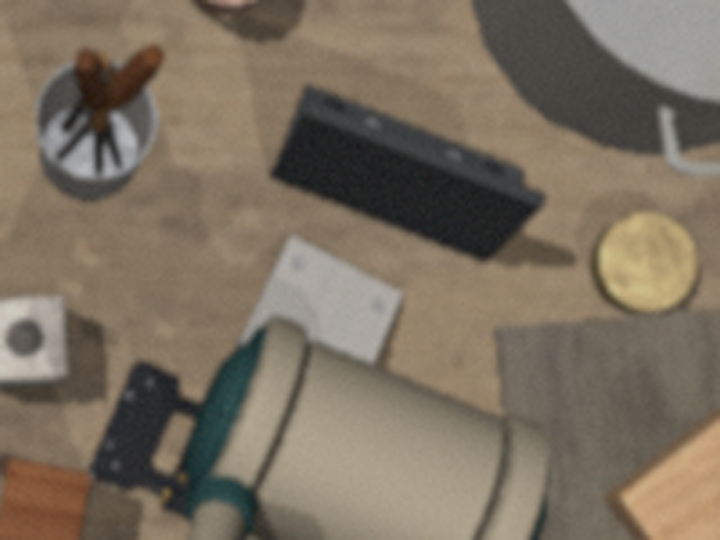

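Request:
{"fn": "jog_arm", "kwargs": {
  "rows": [
    [[0.15, 0, -0.004, 0.008, 0, 0, -2], [0.15, -0.01, 0, 0, 0, 0, 0], [0.15, -0.01, 0, 0, 0, 0, 0], [0.15, -0.005, 0, 0, 0, 0, 0], [0.15, 0, 0, 0, 0, 0, 0]]
  ]
}}

```text
time_s: 3.5
tool_pos: [0.4867, -0.1212, 0.0167]
tcp_rot: [0.57, 3.072, 0.004]
contact_force: [-0.5, -0.6, 0.5]
gripper_width: 0.0397
```

```bash
python3 - <<'E'
from h import *
goal(.63,-.1786,.01,68.8)
E
```

```text
shift mm [-154.2   -2.2    9.2] len 155 turn deg [0.3 0.9 0.2] | t 3.5 pos [ 0.4867 -0.1212  0.0167] F [-0.5 -0.6  0.5] w 0.0397 q [-0.39  0.34  1.94  0.01  0.84 -1.6 ]
```

Request:
{"fn": "jog_arm", "kwargs": {
  "rows": [
    [[0.15, 0, 0, 0.008, 0.3, 0.9, 0], [0.15, -0.005, 0, 0, 0, 0, 0], [0.15, -0.005, 0, 0, 0, 0, 0], [0.15, -0.005, 0, 0, 0, 0, 0], [0.15, -0.005, 0, 0, 0, 0, 0], [0.15, -0.005, 0, 0, 0, 0, 0], [0.15, 0, 0, 0, 0, 0, 0]]
  ]
}}

```text
time_s: 4.38
tool_pos: [0.5077, -0.1295, 0.0071]
tcp_rot: [-0.572, -3.08, -0.002]
contact_force: [-1.7, 0.1, 0.8]
gripper_width: 0.04
```

```bash
python3 - <<'E'
from h import *
import cv2
goal(.63,-.1786,.01,68.8)
s=cams.capture("scene");cv2.imwrite("pics/s4.png",cv2.resize(s[100:260,320:520],None,fx=3.6,fy=3.6,interpolation=2))
s=cams.capture("top");cv2.imwrite("pics/t4.png",cv2.resize(s[80:230,300:500],None,fx=3.6,fy=3.6,interpolation=2))
E
```

```text
shift mm [-131.7   -1.9   -4. ] len 132 turn deg [-0.  -0.5  0.1] | t 4.38 pos [ 0.5077 -0.1295  0.0071] F [-1.7  0.1  0.8] w 0.04 q [-0.38  0.4   1.88 -0.    0.87 -1.58]
```

View pics/s4.png

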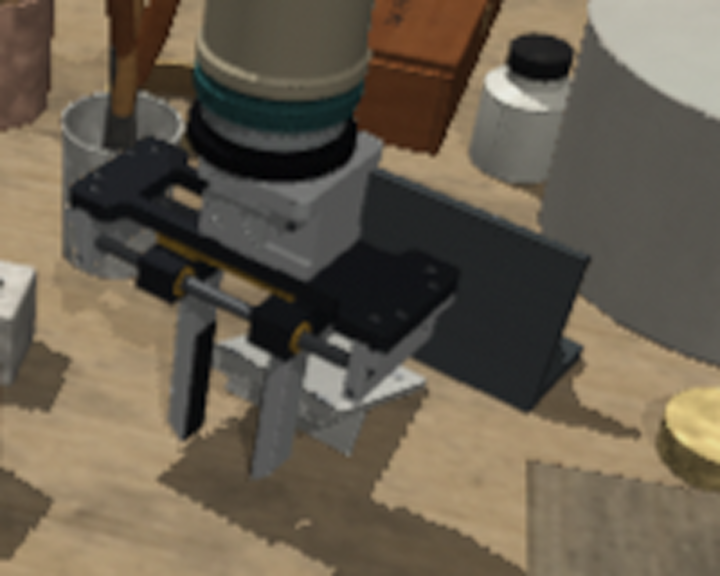

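View pics/t4.png

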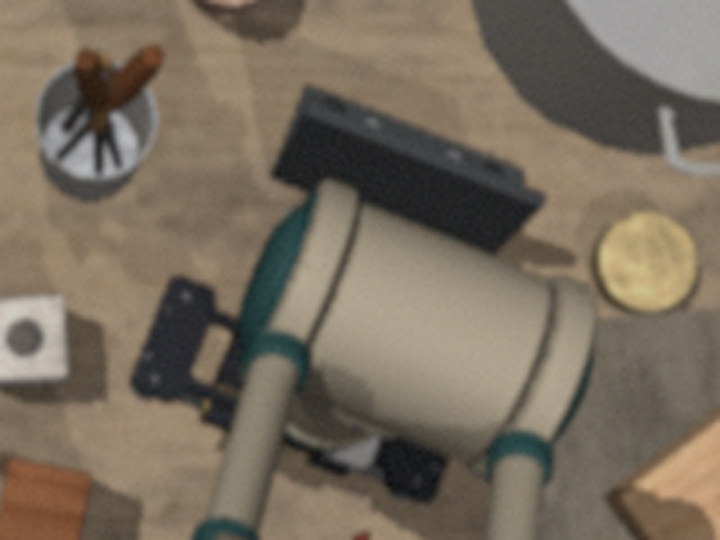

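Request:
{"fn": "jog_arm", "kwargs": {
  "rows": [
    [[0.15, -0.005, 0, -0.001, 0, 0, 0], [0.15, -0.005, 0, 0, 0, 0, 0], [0.15, -0.004, 0, 0, 0, 0, 0], [0.15, -0.003, 0, 0, 0, 0, 0]]
  ]
}}

```text
time_s: 4.97
tool_pos: [0.5229, -0.135, 0.0078]
tcp_rot: [-0.571, -3.077, -0.003]
contact_force: [-6.2, 1.6, 4.3]
gripper_width: 0.0399
```

```bash
python3 - <<'E'
from h import *
import cv2
goal(.63,-.1786,.01,68.8)
s=cams.capture("scene");cv2.imwrite("pics/s5.png",cv2.resize(s[140:240,380:500],None,fx=6,fy=6,interpolation=2))
E
```

```text
shift mm [-115.6   -2.3   -3.7] len 116 turn deg [-0.  -0.7  0.2] | t 4.97 pos [ 0.5229 -0.135   0.0078] F [-6.2  1.6  4.3] w 0.0399 q [-0.38  0.42  1.85 -0.    0.89 -1.58]
```

View pics/s5.png

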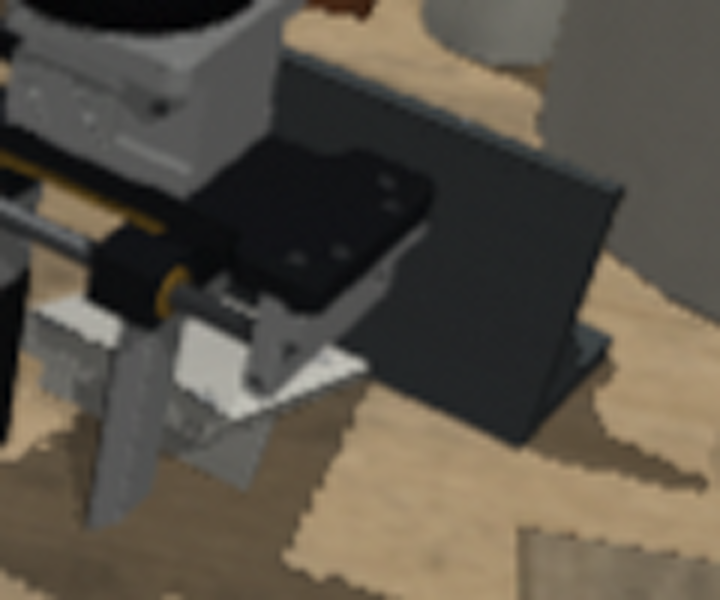

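Request:
{"fn": "jog_arm", "kwargs": {
  "rows": [
    [[0.15, -0.002, 0, -0.011, 0, 0, 0], [0.15, -0.005, 0, -0.011, 0, 0, 0], [0.15, -0.006, 0, -0.011, 0, 0, 0], [0.15, -0.006, 0, -0.01, 0, 0, 0]]
  ]
}}

```text
time_s: 5.52
tool_pos: [0.543, -0.1426, 0.0532]
tcp_rot: [-0.572, -3.078, -0.003]
contact_force: [-1.0, 0.0, -0.8]
gripper_width: 0.0402
```

```bash
python3 - <<'E'
from h import *
import cv2
goal(.63,-.1786,.01,68.8)
s=cams.capture("scene");cv2.imwrite("pics/s6.png",cv2.resize(s[110:240,360:500],None,fx=4.5,fy=4.5,interpolation=2))
E
```

```text
shift mm [-94.6  -2.3  42.1] len 104 turn deg [-0.  -0.6  0.2] | t 5.53 pos [ 0.543  -0.1426  0.0532] F [-1.   0.  -0.8] w 0.0402 q [-0.38  0.39  1.75 -0.    1.02 -1.58]
```

View pics/s6.png

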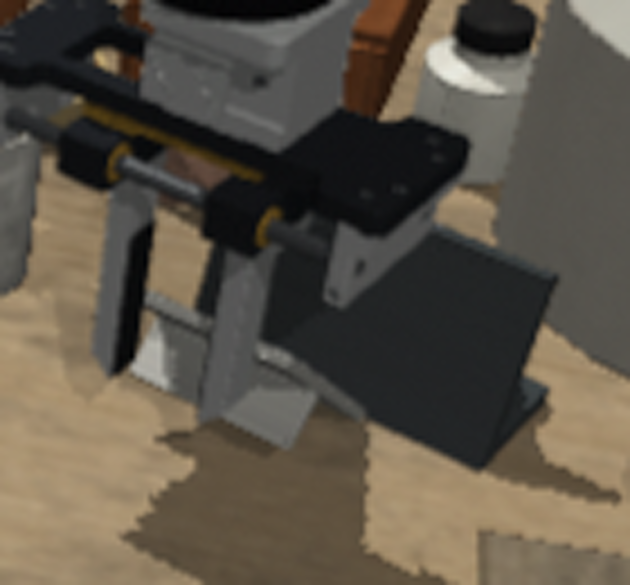

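Request:
{"fn": "jog_arm", "kwargs": {
  "rows": [
    [[0.15, -0.006, 0, -0.007, 0, 0, 0], [0.15, -0.007, 0, -0.007, 0, 0, 0], [0.15, -0.008, 0, -0.007, 0, 0, 0], [0.15, -0.008, 0, -0.006, 0, 0, 0]]
  ]
}}

```text
time_s: 6.08
tool_pos: [0.5746, -0.1549, 0.0834]
tcp_rot: [-0.573, -3.083, -0.001]
contact_force: [-0.9, -0.6, 0.7]
gripper_width: 0.0402
```

```bash
python3 - <<'E'
from h import *
import cv2
goal(.63,-.1786,.01,68.8)
s=cams.capture("scene");cv2.imwrite("pics/s7.png",cv2.resize(s[110:240,360:500],None,fx=4.5,fy=4.5,interpolation=2))
E
```

```text
shift mm [-60.6  -2.3  73.1] len 95 turn deg [-0.  -0.3  0.2] | t 6.08 pos [ 0.5746 -0.1549  0.0834] F [-0.9 -0.6  0.7] w 0.0402 q [-0.38  0.4   1.64 -0.    1.11 -1.58]
```

View pics/s7.png

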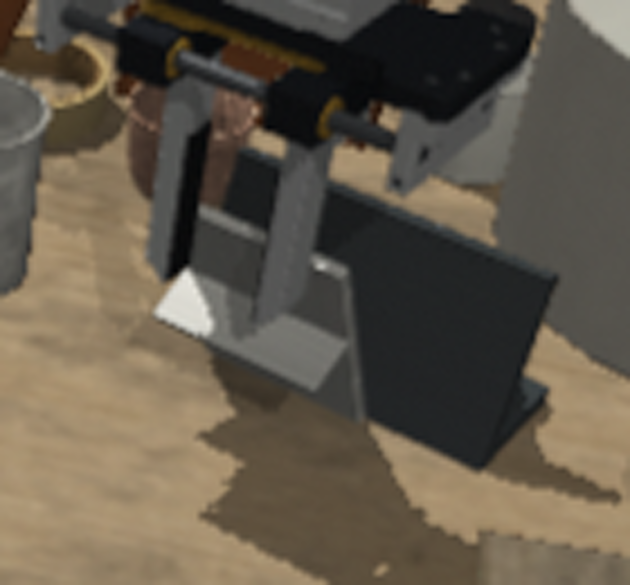

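Request:
{"fn": "jog_arm", "kwargs": {
  "rows": [
    [[0.15, -0.008, 0, -0.004, 0, 0, 0], [0.15, -0.008, 0, -0.004, 0, 0, 0], [0.15, -0.008, 0, -0.004, 0, 0, 0], [0.15, -0.008, 0, -0.003, 0, 0, 0], [0.15, -0.008, 0, -0.003, 0, 0, 0]]
  ]
}}

```text
time_s: 6.75
tool_pos: [0.6166, -0.1711, 0.103]
tcp_rot: [-0.574, -3.087, -0.0]
contact_force: [-0.2, 0.2, -0.9]
gripper_width: 0.0398
```

```bash
python3 - <<'E'
from h import *
import cv2
goal(.63,-.1786,.01,68.8)
s=cams.capture("scene");cv2.imwrite("pics/s8.png",cv2.resize(s[110:240,360:500],None,fx=4.5,fy=4.5,interpolation=2))
E
```

```text
shift mm [-15.4  -2.2  93. ] len 94 turn deg [-0.  -0.1  0.1] | t 6.75 pos [ 0.6166 -0.1711  0.103 ] F [-0.2  0.2 -0.9] w 0.0398 q [-0.38  0.44  1.51 -0.    1.19 -1.58]
```

View pics/s8.png

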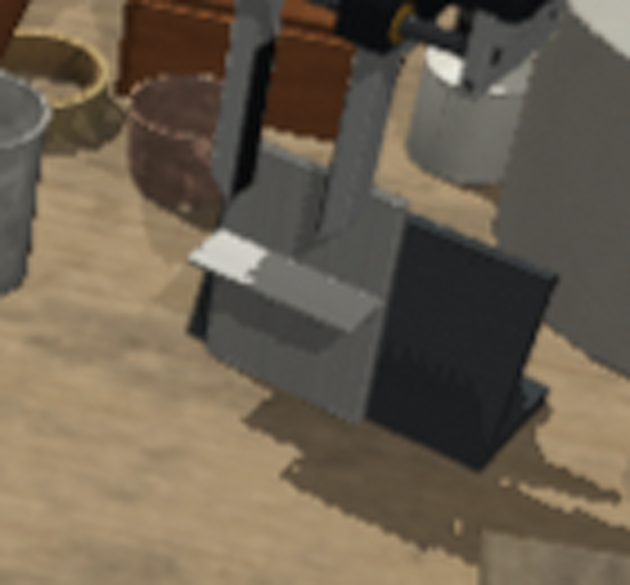

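Request:
{"fn": "jog_arm", "kwargs": {
  "rows": [
    [[0.15, -0.006, 0, -0.001, 0, 0, 0], [0.15, -0.006, 0, -0.001, 0, 0, 0], [0.15, -0.005, 0, 0, 0, 0, 0], [0.15, -0.005, 0, 0, 0, 0, 0], [0.15, -0.004, 0, 0, 0, 0, 0]]
  ]
}}

```text
time_s: 7.42
tool_pos: [0.644, -0.1817, 0.1055]
tcp_rot: [0.574, 3.088, -0.001]
contact_force: [-0.5, 0.1, -0.1]
gripper_width: 0.0398
```

```bash
python3 - <<'E'
from h import *
import cv2
goal(.63,-.1786,.01,68.8)
s=cams.capture("scene");cv2.imwrite("pics/s9.png",cv2.resize(s[110:240,360:500],None,fx=4.5,fy=4.5,interpolation=2))
E
```

```text
shift mm [14.2 -2.1 95.5] len 97 turn deg [-0.   0.   0.1] | t 7.42 pos [ 0.644  -0.1817  0.1055] F [-0.5  0.1 -0.1] w 0.0398 q [-0.38  0.48  1.44 -0.    1.22 -1.58]
```

View pics/s9.png

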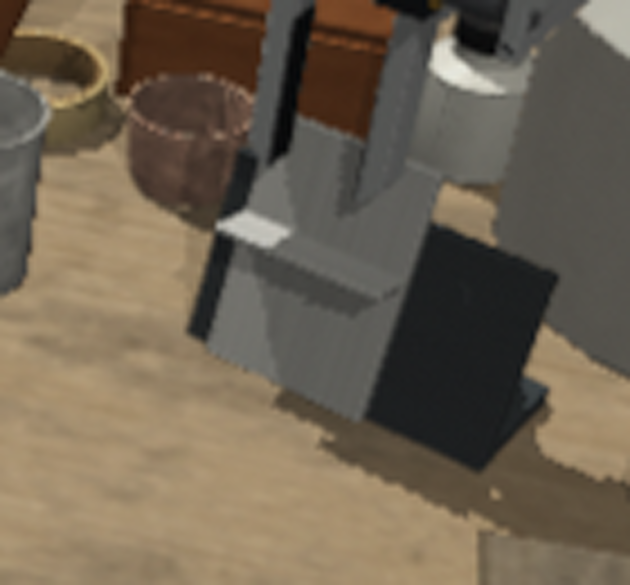

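Request:
{"fn": "jog_arm", "kwargs": {
  "rows": [
    [[0.15, -0.003, 0, 0, 0, 0, 0], [0.15, -0.003, 0, 0, 0, 0, 0]]
  ]
}}

```text
time_s: 7.72
tool_pos: [0.6466, -0.1827, 0.1048]
tcp_rot: [-0.573, -3.081, -0.002]
contact_force: [-3.5, 1.5, 2.0]
gripper_width: 0.0401
```

Request:
{"fn": "jog_arm", "kwargs": {
  "rows": [
    [[0.15, 0.015, 0, 0, 0, 0, 0], [0.15, 0.03, 0, -0.01, 0, 0, 0], [0.15, 0.04, 0, -0.03, 0, 0, 0], [0.15, 0.03, 0, -0.05, 0, 0, 0], [-0.8, 0, 0.03, -0.02, 0, 0, 0]]
  ]
}}

```text
time_s: 8.35
tool_pos: [0.5511, -0.115, 0.2163]
tcp_rot: [-0.578, -3.087, 0.001]
contact_force: [0.6, -0.5, -0.3]
gripper_width: 0.0466
```

```bash
python3 - <<'E'
from h import *
import cv2
goal(.547,.02,.2,91)
for n,b in(("scene",(130,230,370,490)),("top",(80,180,340,480))):
    s=cams.capture(n);cv2.imwrite(f"pics/{n}10f.png",s);cv2.imwrite(f"pics/{n}10.png",cv2.resize(s[b[0]:b[1],b[2]:b[3]],None,fx=5,fy=5,interpolation=2))
E
```

```text
shift mm [ 52.6 124.4  16.2] len 136 turn deg [ -0.   -0.1 -22.2] | t 8.35 pos [ 0.5511 -0.115   0.2163] F [ 0.6 -0.5 -0.3] w 0.0466 q [-0.33  0.25  1.51 -0.    1.38 -1.53]
```

View pics/scene10.png

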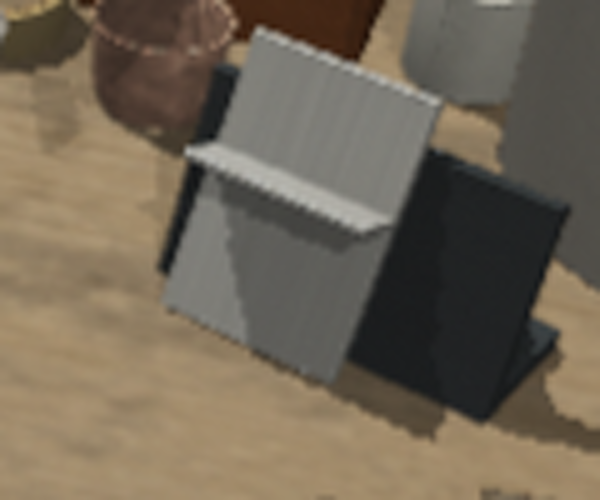

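View pics/top10.png

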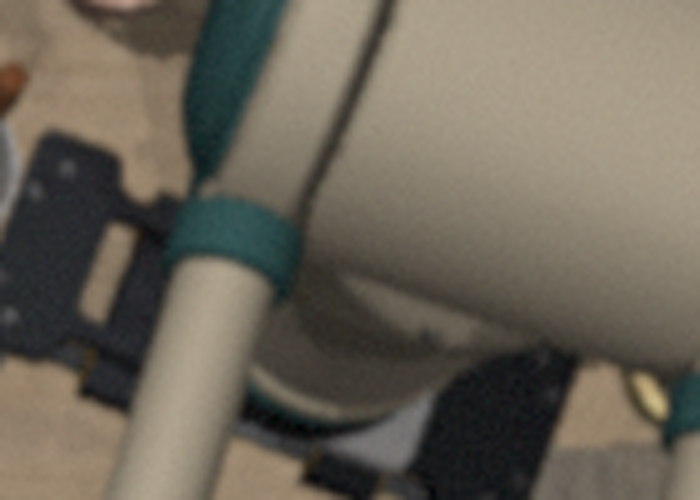

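```bash
python3 - <<'E'
from h import *
np.set_printoptions(precision=4,suppress=True)
f5=lambda u,v:((u+.5)/5-.5+370,(v+.5)/5-.5+130)
f9=lambda u,v:((u+.5)/4.5-.5+360,(v+.5)/4.5-.5+110)
n=np.array([.932,-.362,0]);t=np.array([.362,.932,0])
o=np.array([.629,-.204,0])
for k,p in(('s10 L',f5(166,307)),('s10 R',f5(330,382)),('s9 L',f9(208,345)),('s9 R',f9(365,420)),('rest L',f5(160,271)),('rest R',f5(485,420))):
    x=plane('scene',p,0.001);print(k,x,'n',(x-o)@n,'t',(x-o)@t)
for k,p in(('top L',f5(258,28)),('top R',f5(440,100)),('s9top R',f9(437,170))):
    for z in(.117,):
        x=plane('scene',p,z);print(k,x,'n',(x-o)@n,'t',(x-o)@t)
for k,p in(('rest top R',f5(570,208)),('rest top L',f5(225,66))):
        x=plane('scene',p,.0926);print(k,x,'n',(x-o)@n,'t',(x-o)@t)
E
```

```text
s10 L [ 0.6333 -0.1431  0.001 ] n -0.018079601403993534 t 0.05831354523463638
s10 R [ 0.6081 -0.2143  0.001 ] n -0.015783258454767024 t -0.017163358929002174
s9 L [ 0.6515 -0.1458  0.001 ] n -0.00012285204301181897 t 0.062378651843134576
s9 R [ 0.6213 -0.2225  0.001 ] n -0.0004466768360781255 t -0.020031324403184756
rest L [ 0.6569 -0.1357  0.001 ] n 0.0012736122639521368 t 0.07379288381952082
rest R [ 0.6059 -0.2746  0.001 ] n 0.004004763782802819 t -0.07412348771566113
top L [ 0.6702 -0.157   0.117 ] n 0.021435636669366914 t 0.0587225743780704
top R [ 0.6421 -0.23    0.117 ] n 0.021589519955397114 t -0.019486870745180695
s9top R [ 0.6493 -0.2276  0.117 ] n 0.027483793310317757 t -0.01459484001272326
rest top R [ 0.6244 -0.2838  0.0926] n 0.02458944246508837 t -0.07602773254348424
rest top L [ 0.6781 -0.1461  0.0926] n 0.024787857307288975 t 0.07171516702245893
```

```bash
cat >> h.py <<'E'
N=np.array([.932,-.362,0]);Tt=np.array([.362,.932,0]);O=np.array([.629,-.204,0])
def W(n,t,z):
    p=O+n*N+t*Tt;p[2]=z;return p
def tcp():
    from rig import ctrl
    p=ctrl.observe()['tool_pos'];print('rest frame n,t,z',np.round([(p-O)@N,(p-O)@Tt,p[2]],4))
E
python3 - <<'E'
from h import *
goal(*W(-.095,.0205,.12),68.8);tcp()
E
```

```text
shift mm [ -7.9 -37.4  96.1] len 103 turn deg [0.1 0.1 0.2] | t 8.45 pos [ 0.5537 -0.1129  0.2161] F [ 0.2 -0.7  0.8] w 0.0544 q [-0.33  0.25  1.51  0.    1.38 -1.53]
rest frame n,t,z [-0.1032  0.0577  0.2161]
```

Request:
{"fn": "jog_arm", "kwargs": {
  "rows": [
    [[0.15, 0, -0.018, 0.03, 0, 0, 0], [0.15, 0, -0.018, 0.03, 0, 0, 0], [0.15, 0, 0, 0, 0, -10, 0], [0.15, 0, 0, 0, 0, -10, 0], [0.15, 0, 0, 0, 0, -10, 0], [0.15, 0, 0, 0, 0, 0, 0]]
  ]
}}

```text
time_s: 9.2
tool_pos: [0.54, -0.1509, 0.1452]
tcp_rot: [0.473, 2.577, -0.132]
contact_force: [-0.2, 0.7, 0.1]
gripper_width: 0.04
```

```bash
python3 - <<'E'
from h import *
goal(*W(-.08,.0205,.03),68.8);tcp()
E
```

```text
shift mm [ 38.8   3.5 110.7] len 117 turn deg [-0.1 30.2  0.4] | t 9.2 pos [ 0.54   -0.1509  0.1452] F [-0.2  0.7  0.1] w 0.04 q [-0.41  0.07  2.09  0.05  0.46 -1.66]
rest frame n,t,z [-0.1022  0.0172  0.1452]
```

Request:
{"fn": "jog_arm", "kwargs": {
  "rows": [
    [[0.15, 0.01, 0.003, 0.028, 0, 0, 0], [0.15, 0.01, 0, 0.028, 0, 0, 0], [0.15, 0.01, 0, 0.028, 0, 0, 0], [0.15, 0.005, 0, 0.018, 0, 0, 0], [0.15, 0, 0, 0, 0, 0, 0]]
  ]
}}

```text
time_s: 9.82
tool_pos: [0.5803, -0.166, 0.0443]
tcp_rot: [0.469, 2.565, -0.138]
contact_force: [0.3, 0.3, -0.1]
gripper_width: 0.04
```

```bash
python3 - <<'E'
from h import *
goal(*W(-.04,.0205,.009),68.8);tcp()
import cv2
s=cams.capture("scene");cv2.imwrite("pics/s11.png",cv2.resize(s[110:240,360:500],None,fx=4.5,fy=4.5,interpolation=2))
E
```

```text
shift mm [ 1.7  2.7 40.1] len 40 turn deg [-0.2 30.9  0.5] | t 9.82 pos [ 0.5803 -0.166   0.0443] F [ 0.3  0.3 -0.1] w 0.04 q [-0.4   0.28  2.17  0.11  0.15 -1.72]
rest frame n,t,z [-0.0591  0.0178  0.0443]
```

View pics/s11.png

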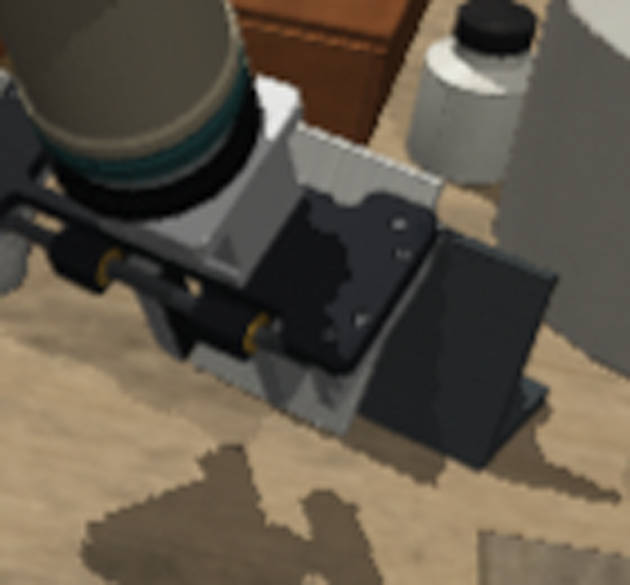

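Request:
{"fn": "jog_arm", "kwargs": {
  "rows": [
    [[0.15, 0.008, 0, -0.004, 0, 10, 0], [0.15, 0, 0, 0, 0, 0, 0]]
  ]
}}

```text
time_s: 10.12
tool_pos: [0.5758, -0.1639, 0.0459]
tcp_rot: [0.496, 2.718, -0.103]
contact_force: [0.2, -0.3, 0.1]
gripper_width: 0.0396
```

```bash
python3 - <<'E'
from h import *
goal(*W(-.045,.0205,.009),68.8);tcp()
E
```

```text
shift mm [-3.9  2.4 41.3] len 42 turn deg [-0.2 22.   0.5] | t 10.12 pos [ 0.5758 -0.1639  0.0459] F [ 0.2 -0.3  0.1] w 0.0396 q [-0.4   0.29  2.03  0.02  0.43 -1.63]
rest frame n,t,z [-0.0641  0.0181  0.0459]
```

Request:
{"fn": "jog_arm", "kwargs": {
  "rows": [
    [[0.15, -0.002, 0.002, 0.018, 0, 0, 0], [0.15, -0.001, 0, 0.018, 0, 0, 0], [0.15, 0, 0, 0, 0, 0, 0]]
  ]
}}

```text
time_s: 10.5
tool_pos: [0.5924, -0.1677, 0.0121]
tcp_rot: [0.494, 2.713, -0.104]
contact_force: [-0.0, -0.2, -0.9]
gripper_width: 0.0402
```

```bash
python3 - <<'E'
from h import *
goal(*W(-.025,.0205,.009),68.8);tcp()
E
```

```text
shift mm [-19.4  -0.3  11.3] len 22 turn deg [-0.2 22.3  0.5] | t 10.5 pos [ 0.5924 -0.1677  0.0121] F [-0.  -0.2 -0.9] w 0.0402 q [-0.39  0.36  2.04  0.02  0.35 -1.63]
rest frame n,t,z [-0.0472  0.0206  0.0121]
```

Request:
{"fn": "jog_arm", "kwargs": {
  "rows": [
    [[0.15, -0.0065, 0, 0.0035, 0, 0, 0], [0.15, -0.0065, 0, 0.003, 0, 0, 0], [0.15, -0.0065, 0, 0.0025, 0, 0, 0]]
  ]
}}

```text
time_s: 10.88
tool_pos: [0.6128, -0.1752, 0.011]
tcp_rot: [0.494, 2.712, -0.104]
contact_force: [-0.8, -0.1, 0.5]
gripper_width: 0.0397
```

```bash
python3 - <<'E'
from h import *
goal(*W(-.01,.0205,.009),68.8);tcp()
import cv2
s=cams.capture("scene");cv2.imwrite("pics/s12.png",cv2.resize(s[110:240,360:500],None,fx=4.5,fy=4.5,interpolation=2))
E
```

```text
shift mm [-13.6  -0.6   7.8] len 16 turn deg [-0.2 22.3  0.6] | t 10.88 pos [ 0.6128 -0.1752  0.011 ] F [-0.8 -0.1  0.5] w 0.0397 q [-0.39  0.39  1.99  0.02  0.37 -1.62]
rest frame n,t,z [-0.0255  0.021   0.011 ]
```

View pics/s12.png

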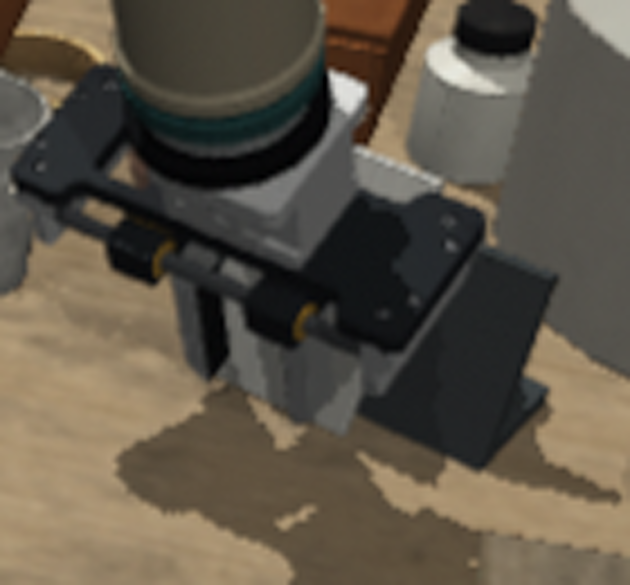

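Body is well clear; push on in small steps.

Request:
{"fn": "jog_arm", "kwargs": {
  "rows": [
    [[0.15, -0.004, 0, 0.0018, 0, 0, 0], [0.15, -0.004, 0, 0.0018, 0, 0, 0], [0.15, -0.004, 0, 0.0016, 0, 0, 0]]
  ]
}}

```text
time_s: 11.3
tool_pos: [0.6167, -0.1765, 0.0099]
tcp_rot: [0.496, 2.729, -0.1]
contact_force: [-16.2, 3.7, 21.0]
gripper_width: 0.0398
```

```bash
python3 - <<'E'
from h import *
goal(*W(-.01,.0205,.009),68.8);tcp()
E
```

```text
shift mm [-10.3  -0.8   5. ] len 11 turn deg [-0.2 21.4  0.6] | t 11.3 pos [ 0.6167 -0.1765  0.0099] F [-16.2   3.7  21. ] w 0.0398 q [-0.39  0.4   1.97  0.02  0.4  -1.62]
rest frame n,t,z [-0.0214  0.0212  0.0099]
```

Request:
{"fn": "jog_arm", "kwargs": {
  "rows": [
    [[0.15, 0.0005, 0, -0.004, 0, 0, 0], [0.15, -0.0035, 0, -0.0008, 0, 0, 0], [0.15, -0.0035, 0, -0.0008, 0, 0, 0]]
  ]
}}

```text
time_s: 11.68
tool_pos: [0.6195, -0.1775, 0.0178]
tcp_rot: [0.496, 2.731, -0.099]
contact_force: [-1.7, 1.5, -0.8]
gripper_width: 0.0399
```

```bash
python3 - <<'E'
from h import *
goal(*W(-.01,.0205,.009),68.8);tcp()
E
```

```text
shift mm [-4.7 -0.8 11.3] len 12 turn deg [-0.1 21.3  0.6] | t 11.68 pos [ 0.6195 -0.1775  0.0178] F [-1.7  1.5 -0.8] w 0.0399 q [-0.39  0.39  1.95  0.02  0.43 -1.62]
rest frame n,t,z [-0.0185  0.0213  0.0178]
```

Request:
{"fn": "jog_arm", "kwargs": {
  "rows": [
    [[0.15, -0.0035, 0, -0.0004, 0, 0, 0], [0.15, -0.0035, 0, -0.0004, 0, 0, 0], [0.15, -0.0035, 0, -0.0004, 0, 0, 0]]
  ]
}}

```text
time_s: 12.05
tool_pos: [0.6269, -0.1801, 0.021]
tcp_rot: [0.497, 2.736, -0.098]
contact_force: [-4.7, 2.2, -0.6]
gripper_width: 0.0399
```

```bash
python3 - <<'E'
from h import *
goal(*W(-.01,.0205,.009),68.8);tcp()
import cv2
s=cams.capture("scene");cv2.imwrite("pics/s13.png",cv2.resize(s[110:240,360:500],None,fx=4.5,fy=4.5,interpolation=2))
E
```

```text
shift mm [ 3.8 -1.  11.4] len 12 turn deg [-0.1 20.9  0.6] | t 12.05 pos [ 0.6269 -0.1801  0.021 ] F [-4.7  2.2 -0.6] w 0.0399 q [-0.39  0.4   1.93  0.02  0.45 -1.61]
rest frame n,t,z [-0.0106  0.0215  0.021 ]
```

View pics/s13.png

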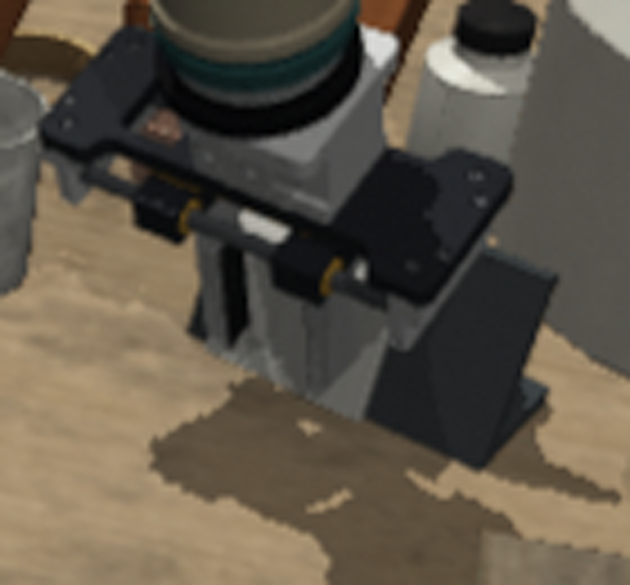

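Request:
{"fn": "jog_arm", "kwargs": {
  "rows": [
    [[0.15, -0.0035, 0, -0.0005, 0, 0, 0], [0.15, -0.0035, 0, -0.0005, 0, 0, 0]]
  ]
}}

```text
time_s: 12.35
tool_pos: [0.6271, -0.1801, 0.021]
tcp_rot: [0.5, 2.75, -0.094]
contact_force: [-6.7, 1.8, -1.4]
gripper_width: 0.0401
```

```bash
python3 - <<'E'
from h import *
goal(*W(-.01,.0205,.009),68.8);tcp()
E
```

```text
shift mm [ 3.7 -1.  11.4] len 12 turn deg [-0.1 20.2  0.6] | t 12.35 pos [ 0.6271 -0.1801  0.021 ] F [-6.7  1.8 -1.4] w 0.0401 q [-0.39  0.4   1.91  0.01  0.48 -1.61]
rest frame n,t,z [-0.0104  0.0216  0.021 ]
```

Request:
{"fn": "jog_arm", "kwargs": {
  "rows": [
    [[0.15, 0.014, 0, -0.006, 0, 0, 0], [0.15, 0.03, 0, -0.015, 0, 0, 0], [0.15, 0.04, 0, -0.025, 0, 10, 0], [0.15, 0.02, 0, -0.04, 0, 10, 0], [0.15, 0, 0, -0.05, 0, 0, 0]]
  ]
}}

```text
time_s: 12.98
tool_pos: [0.5147, -0.1375, 0.1177]
tcp_rot: [0.558, 3.066, -0.014]
contact_force: [0.4, -0.1, 0.1]
gripper_width: 0.0399
```

```bash
python3 - <<'E'
from h import *
goal(*W(-.01,.0205,.009),68.8);tcp()
import cv2
s=cams.capture("scene");cv2.imwrite("pics/s14.png",cv2.resize(s[130:230,370:490],None,fx=5,fy=5,interpolation=2))
E
```

```text
shift mm [-117.7   -0.9  111.8] len 162 turn deg [-0.2  1.5  0.6] | t 12.97 pos [ 0.5147 -0.1375  0.1177] F [ 0.4 -0.1  0.1] w 0.0399 q [-0.39  0.26  1.75 -0.    1.1  -1.6 ]
rest frame n,t,z [-0.1306  0.0206  0.1177]
```

View pics/s14.png

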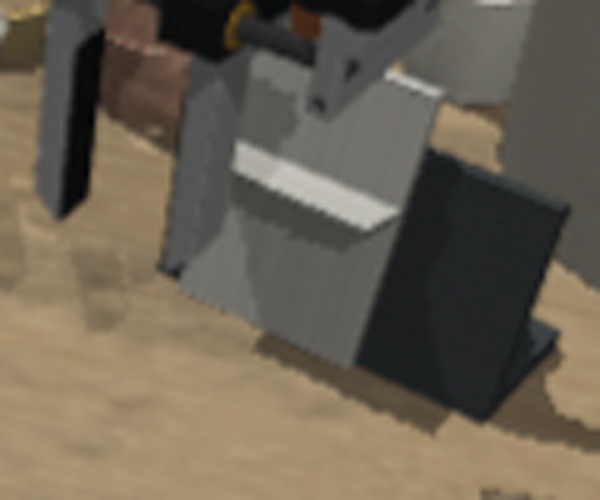

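```bash
python3 - <<'E'
from h import *
f5=lambda u,v:((u+.5)/5-.5+370,(v+.5)/5-.5+130)
for k,p in(('L',f5(180,288)),('R',f5(353,368)),('R edge back',f5(358,360))):
    x=plane('scene',p,0.001);print(k,'n',(x-O)@N,'t',(x-O)@Tt)
for p in((442,98),):
    for z in(.117,.112):x=plane('scene',f5(*p),z);print((x-O)@N,(x-O)@Tt)
E
```

```text
L n -0.003165880120125246 t 0.06101228524100402
R n -0.001864587853574146 t -0.0196487010070406
R edge back n 0.003998369766284914 t -0.01862903720759298
0.023347360230632525 -0.01939078348079294
0.031141782941745414 -0.016458786445245042
```

```bash
python3 - <<'E'
from h import *
import cv2
t=cv2.imread("pics/top0.png").astype(int);m=((t[...,2]>150)&(t[...,1]<110)&(t[...,0]<70))
m[:140]=0;m[240:]=0;m[:,:150]=0;m[:,290:]=0
ys,xs=np.nonzero(m)
for x in range(180,270,12):
    y=ys[xs==x]
    if len(y):
        print(x,y.min(),np.round(plane('top',(x,y.min()),.19)[:2],3),np.round(plane('top',(x,y.min()),.12)[:2],3))
print(xs.max(),ys[xs==xs.max()])
goal(.541,.0202,.2,91.5);tcp()
E
```

```text
180 169 [0.536 0.252] [0.544 0.272]
192 169 [0.536 0.231] [0.544 0.248]
204 175 [0.526 0.209] [0.533 0.224]
216 181 [0.515 0.187] [0.521 0.2  ]
228 188 [0.502 0.165] [0.507 0.177]
240 195 [0.489 0.142] [0.493 0.153]
252 203 [0.475 0.12 ] [0.478 0.129]
258 [207 208 209]
shift mm [ 32.  156.4 -77.1] len 177 turn deg [ -0.7   2.2 -22.1] | t 13.03 pos [ 0.5186 -0.1389  0.125 ] F [ 0.9 -0.1  2.8] w 0.04 q [-0.39  0.26  1.75 -0.    1.1  -1.6 ]
rest frame n,t,z [-0.1265  0.0207  0.125 ]
```

Request:
{"fn": "jog_arm", "kwargs": {
  "rows": [
    [[-0.9, 0.004, 0.015, -0.04, 0, 2.2, 0], [-0.9, 0.004, 0.035, -0.035, 0, 0, -7.5], [-0.9, 0, 0.045, 0, 0, 0, -7.5], [-0.9, 0, 0.04, 0, 0, 0, -7], [-0.9, 0, 0, 0, 0, 0, 0]]
  ]
}}

```text
time_s: 13.65
tool_pos: [0.5499, -0.0033, 0.2088]
tcp_rot: [-0.054, 3.111, -0.018]
contact_force: [0.9, 0.2, -0.1]
gripper_width: 0.0866
```

```bash
python3 - <<'E'
from h import *
goal(.541,.0202,.13,91.5)
import cv2
s=cams.capture("scene");cv2.imwrite("pics/s15.png",cv2.resize(s[60:260,220:460],None,fx=3,fy=3,interpolation=2))
E
```

```text
shift mm [10.5 24.7 78.3] len 83 turn deg [-0.7  1.7  0.5] | t 13.65 pos [ 0.5499 -0.0033  0.2088] F [ 0.9  0.2 -0.1] w 0.0866 q [-0.13  0.22  1.58 -0.01  1.31 -1.73]
```

View pics/s15.png

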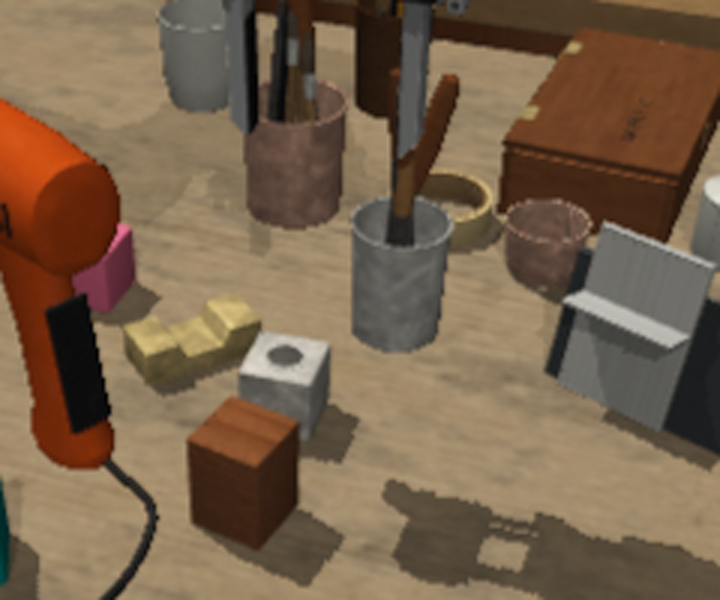

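Request:
{"fn": "jog_arm", "kwargs": {
  "rows": [
    [[-0.9, 0.009, 0.024, 0, -0.7, 1.7, 0.5], [-0.9, 0, 0, 0.035, 0, 0, 0], [-0.9, 0, 0, 0.035, 0, 0, 0], [-0.9, 0, 0, 0, 0, 0, 0]]
  ]
}}

```text
time_s: 14.2
tool_pos: [0.5428, 0.014, 0.1384]
tcp_rot: [-0.025, 3.132, -0.008]
contact_force: [-0.8, 0.1, 0.3]
gripper_width: 0.0894
```

```bash
python3 - <<'E'
from h import *
goal(.541,.0202,.014,91.5)
E
```

```text
shift mm [  3.    6.8 124.3] len 125 turn deg [-0.3  0.6 -0.6] | t 14.2 pos [0.5428 0.014  0.1384] F [-0.8  0.1  0.3] w 0.0894 q [-0.1   0.27  1.69 -0.    1.17 -1.68]
```

Request:
{"fn": "jog_arm", "kwargs": {
  "rows": [
    [[-0.9, 0.002, 0.008, 0, -0.3, 0.6, -0.6], [-0.9, 0, 0, 0.04, 0, 0, 0], [-0.9, 0, 0, 0.03, 0, 0, 0], [-0.9, 0, 0, 0, 0, 0, 0]]
  ]
}}

```text
time_s: 14.7
tool_pos: [0.5469, 0.0205, 0.0735]
tcp_rot: [-0.037, 3.129, -0.001]
contact_force: [0.6, -0.4, 0.0]
gripper_width: 0.0896
```

```bash
python3 - <<'E'
from h import *
goal(.541,.0202,.014,91.5)
import cv2
s=cams.capture("scene");cv2.imwrite("pics/s16.png",cv2.resize(s[60:260,220:460],None,fx=3,fy=3,interpolation=2))
E
```

```text
shift mm [ 6.7 -0.1 59.4] len 60 turn deg [-0.1  0.7 -0.1] | t 14.7 pos [0.5469 0.0205 0.0735] F [ 0.6 -0.4  0. ] w 0.0896 q [-0.09  0.34  1.77  0.    1.02 -1.69]
```

View pics/s16.png

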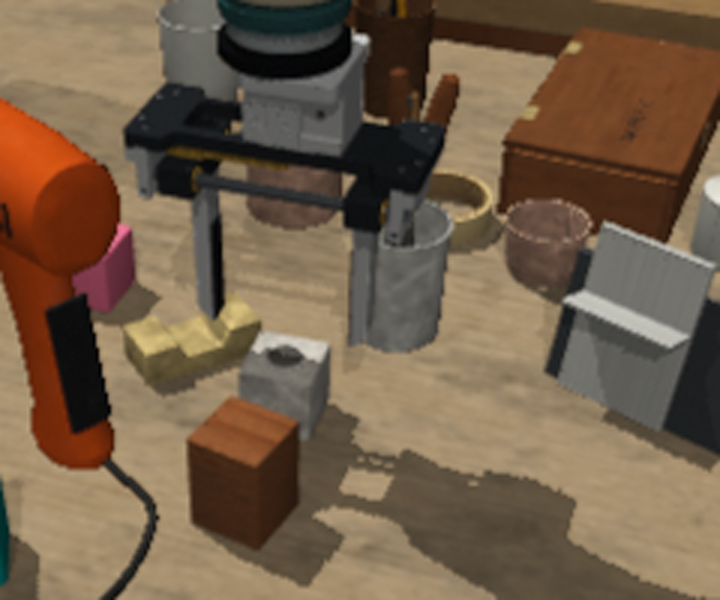

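Request:
{"fn": "jog_arm", "kwargs": {
  "rows": [
    [[-0.9, 0.006, 0, 0, 0, 0.7, 0], [-0.9, 0, 0, 0.025, 0, 0, 0], [-0.9, 0, 0, 0.02, 0, 0, 0], [-0.9, 0, 0, 0.008, 0, 0, 0], [-0.9, 0, 0, 0, 0, 0, 0]]
  ]
}}

```text
time_s: 15.38
tool_pos: [0.5485, 0.0197, 0.0291]
tcp_rot: [-0.037, 3.124, -0.004]
contact_force: [-0.3, -0.7, 0.5]
gripper_width: 0.0894
```

```bash
python3 - <<'E'
from h import *
goal(.541,.0202,.014,91.5)
E
```

```text
shift mm [ 7.8  0.8 15. ] len 17 turn deg [-0.2  1.  -0.1] | t 15.38 pos [0.5485 0.0197 0.0291] F [-0.3 -0.7  0.5] w 0.0894 q [-0.09  0.39  1.83 -0.    0.91 -1.68]
```

Request:
{"fn": "jog_arm", "kwargs": {
  "rows": [
    [[-0.9, 0.007, 0.001, 0.004, 0, 1, 0], [-0.9, 0.002, 0, 0.01, 0, 0, 0], [-0.9, 0, 0, 0, 0, 0, 0]]
  ]
}}

```text
time_s: 15.75
tool_pos: [0.5401, 0.0204, 0.0161]
tcp_rot: [-0.038, 3.14, -0.005]
contact_force: [-0.3, 0.3, -0.8]
gripper_width: 0.0892
```

```bash
python3 - <<'E'
from h import *
goal(.541,.0202,.014,91.5)
E
```

```text
shift mm [-0.9 -0.2  2.1] len 2 turn deg [-0.2  0.1 -0.1] | t 15.75 pos [0.5401 0.0204 0.0161] F [-0.3  0.3 -0.8] w 0.0892 q [-0.09  0.4   1.85 -0.    0.89 -1.68]
```

Close with a firm grip.

Request:
{"fn": "jog_arm", "kwargs": {
  "rows": [
    [[0.5, 0, 0, 0, 0, 0, 0], [0.5, 0, 0, 0, 0, 0, 0], [0.5, 0, 0, 0, 0, 0, 0], [0.5, 0, 0, 0, 0, 0, 0], [0.5, 0, 0, 0, 0, 0, 0], [0.5, 0, 0, 0, 0, 0, 0]]
  ],
  "grip_force": 45
}}

```text
time_s: 16.5
tool_pos: [0.5405, 0.0201, 0.0164]
tcp_rot: [-0.038, 3.139, -0.006]
contact_force: [0.1, -0.5, -0.2]
gripper_width: 0.0497
```

Request:
{"fn": "jog_arm", "kwargs": {
  "rows": [
    [[0.5, 0, 0, -0.015, 0, 0, 0], [0.5, 0, 0, -0.025, 0, 0, 0], [0.5, 0, 0, -0.035, 0, 0, 0], [0.5, 0, 0, -0.03, 0, 0, 0], [0.5, 0, 0, 0, 0, 0, 0]]
  ]
}}

```text
time_s: 17.12
tool_pos: [0.534, 0.0217, 0.1203]
tcp_rot: [0.037, -3.128, 0.002]
contact_force: [0.7, -0.1, -9.6]
gripper_width: 0.0498
```

```bash
python3 - <<'E'
from h import *
# block centre relative to TCP: +~5mm forward; target block centre 60 mm out from foot
goal(*W(-.11,.0207,.07),68.8);tcp()
import cv2
s=cams.capture("scene");cv2.imwrite("pics/s17.png",cv2.resize(s[60:260,220:460],None,fx=3,fy=3,interpolation=2))
E
```

```text
shift mm [   3.4 -166.5   50.5] len 174 turn deg [-0.2 -0.7 22.6] | t 17.12 pos [0.534  0.0217 0.1203] F [ 0.7 -0.1 -9.6] w 0.0498 q [-0.09  0.29  1.71 -0.    1.15 -1.68]
rest frame n,t,z [-0.1702  0.176   0.1203]
```

View pics/s17.png

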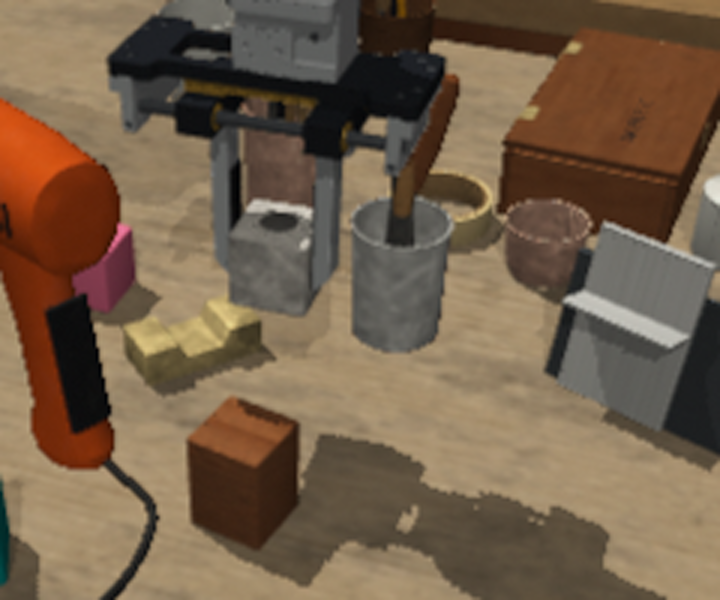

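Request:
{"fn": "jog_arm", "kwargs": {
  "rows": [
    [[0.5, 0, -0.04, 0, 0, 0, 0], [0.5, 0, -0.045, 0, 0, 0, 0], [0.5, 0, -0.04, 0, 0, 0, 7.5], [0.5, -0.004, -0.025, 0, 0, 0, 7.5], [0.5, 0, 0, 0, 0, -0.7, 7.5], [0.5, 0, 0, 0, 0, 0, 0]]
  ]
}}

```text
time_s: 17.92
tool_pos: [0.5269, -0.1293, 0.1048]
tcp_rot: [-0.586, -3.056, 0.002]
contact_force: [0.0, 0.4, -9.1]
gripper_width: 0.0494
```

```bash
python3 - <<'E'
from h import *
goal(*W(-.09,.0207,.045),68.8);tcp()
E
```

```text
shift mm [-34.1 -11.2  58.9] len 69 turn deg [-0.4 -1.7 -0.5] | t 17.93 pos [ 0.5269 -0.1293  0.1048] F [ 0.   0.4 -9.1] w 0.0494 q [-0.36  0.32  1.71 -0.01  1.14 -1.55]
rest frame n,t,z [-0.1222  0.0326  0.1048]
```

Request:
{"fn": "jog_arm", "kwargs": {
  "rows": [
    [[0.5, -0.01, -0.011, 0.01, -0.4, -1.7, -0.5], [0.5, -0.005, 0, 0.03, 0, 0, 0], [0.5, 0, 0, 0.025, 0, 0, 0], [0.5, 0, 0, 0, 0, 0, 0]]
  ]
}}

```text
time_s: 18.42
tool_pos: [0.5331, -0.1425, 0.0335]
tcp_rot: [-0.558, -3.083, -0.003]
contact_force: [-0.9, 0.1, -8.4]
gripper_width: 0.0498
```

```bash
python3 - <<'E'
from h import *
goal(*W(-.055,.0207,.019),68.8);tcp()
import cv2
s=cams.capture("scene");cv2.imwrite("pics/s18.png",cv2.resize(s[80:240,330:500],None,fx=3.7,fy=3.7,interpolation=2))
E
```

```text
shift mm [-56.8  -2.6  14. ] len 59 turn deg [ 0.  -0.5  0.7] | t 18.43 pos [ 0.5331 -0.1425  0.0335] F [-0.9  0.1 -8.4] w 0.0498 q [-0.39  0.4   1.79  0.    0.96 -1.6 ]
rest frame n,t,z [-0.1116  0.0226  0.0335]
```

View pics/s18.png

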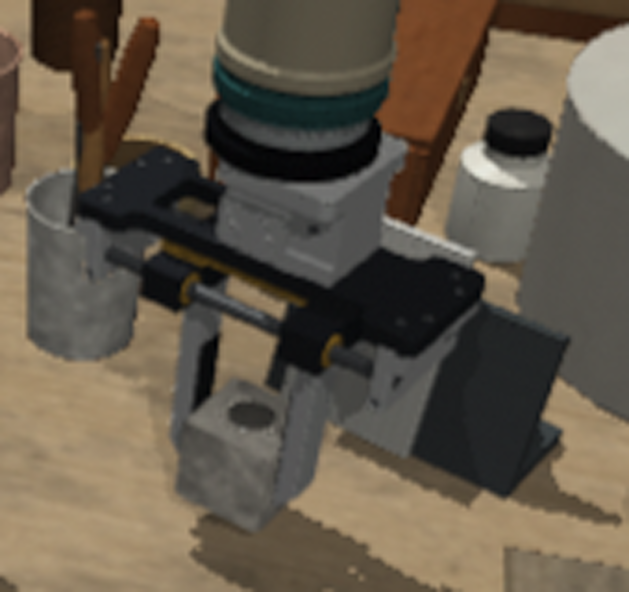

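Request:
{"fn": "jog_arm", "kwargs": {
  "rows": [
    [[0.5, -0.02, -0.002, 0.004, 0, -0.5, 0.7], [0.5, -0.02, 0, 0.005, 0, 0, 0], [0.5, -0.012, 0, 0.004, 0, 0, 0], [0.5, 0, 0, 0, 0, 0, 0]]
  ]
}}

```text
time_s: 18.98
tool_pos: [0.5895, -0.1659, 0.0243]
tcp_rot: [0.574, 3.076, -0.003]
contact_force: [-0.3, -0.4, -8.3]
gripper_width: 0.0501
```

```bash
python3 - <<'E'
from h import *
goal(*W(-.045,.0207,.017),68.8);tcp()
import cv2
s=cams.capture("scene");cv2.imwrite("pics/s19.png",cv2.resize(s[110:230,360:490],None,fx=5,fy=5,interpolation=2))
E
```

```text
shift mm [-5.5 -0.5  7.3] len 9 turn deg [0.  0.7 0.1] | t 18.98 pos [ 0.5895 -0.1659  0.0243] F [-0.3 -0.4 -8.3] w 0.0501 q [-0.39  0.47  1.69  0.    0.97 -1.59]
rest frame n,t,z [-0.0506  0.0212  0.0243]
```

View pics/s19.png

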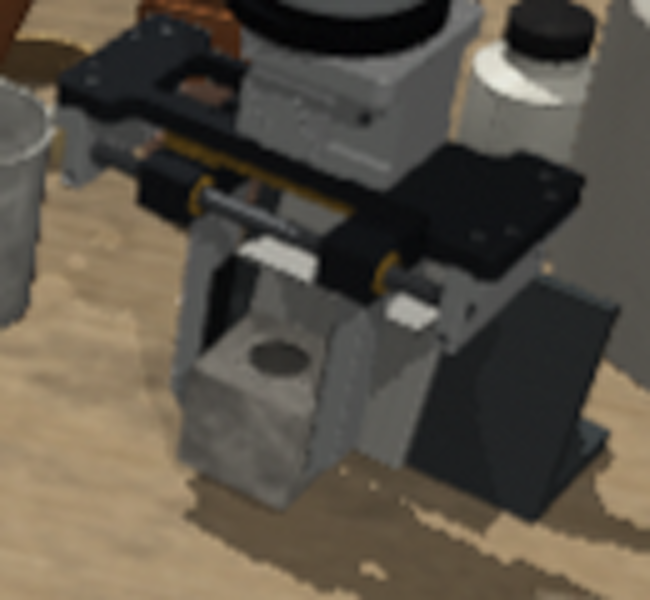

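Request:
{"fn": "jog_arm", "kwargs": {
  "rows": [
    [[0.5, 0, 0, 0.004, 0, 0.7, 0], [0.5, 0, 0, 0.003, 0, 0, 0], [0.5, 0, 0, 0.001, 0, 0, 0]]
  ]
}}

```text
time_s: 19.4
tool_pos: [0.5872, -0.1649, 0.0165]
tcp_rot: [-0.575, -3.086, -0.001]
contact_force: [-1.8, 1.5, -1.6]
gripper_width: 0.0497
```

```bash
python3 - <<'E'
from h import *
goal(*W(-.045,.0207,.017),68.8);tcp()
E
```

```text
shift mm [-8.1 -0.6 -0.5] len 8 turn deg [ 0.  -0.2  0.1] | t 19.4 pos [ 0.5872 -0.1649  0.0165] F [-1.8  1.5 -1.6] w 0.0497 q [-0.39  0.48  1.69  0.    0.97 -1.59]
rest frame n,t,z [-0.0531  0.0213  0.0165]
```

Request:
{"fn": "jog_arm", "kwargs": {
  "rows": [
    [[0.5, -0.004, 0, 0, 0, 0, 0], [0.5, -0.004, 0, 0, 0, 0, 0], [0.5, -0.003, 0, 0, 0, 0, 0], [0.5, -0.002, 0, 0, 0, 0, 0]]
  ]
}}

```text
time_s: 19.9
tool_pos: [0.5996, -0.1696, 0.0166]
tcp_rot: [-0.575, -3.085, -0.001]
contact_force: [-1.1, -0.0, -5.3]
gripper_width: 0.0501
```

```bash
python3 - <<'E'
from h import *
goal(*W(-.04,.0207,.017),68.8);tcp()
E
```

```text
shift mm [ 0.1 -0.7 -0.4] len 1 turn deg [ 0.  -0.2  0.1] | t 19.9 pos [ 0.5996 -0.1696  0.0166] F [-1.1 -0.  -5.3] w 0.0501 q [-0.39  0.5   1.65  0.    0.99 -1.59]
rest frame n,t,z [-0.0399  0.0214  0.0166]
```

Request:
{"fn": "jog_arm", "kwargs": {
  "rows": [
    [[0.5, -0.002, -0.0007, 0, 0, 0, 0], [0.5, -0.002, 0, 0, 0, 0, 0], [0.5, -0.002, 0, 0, 0, 0, 0]]
  ]
}}

```text
time_s: 20.27
tool_pos: [0.6014, -0.1709, 0.0168]
tcp_rot: [-0.574, -3.077, -0.004]
contact_force: [-4.8, 3.0, -2.1]
gripper_width: 0.0498
```

```bash
python3 - <<'E'
from h import *
goal(*W(-.04,.0207,.017),68.8);tcp()
import cv2
s=cams.capture("scene");cv2.imwrite("pics/s20.png",cv2.resize(s[110:230,360:490],None,fx=5,fy=5,interpolation=2))
E
```

```text
shift mm [ 2.3 -0.1 -0.2] len 2 turn deg [ 0.  -0.7  0.1] | t 20.27 pos [ 0.6014 -0.1709  0.0168] F [-4.8  3.  -2.1] w 0.0498 q [-0.39  0.51  1.64  0.    1.01 -1.59]
rest frame n,t,z [-0.0377  0.0208  0.0168]
```

View pics/s20.png

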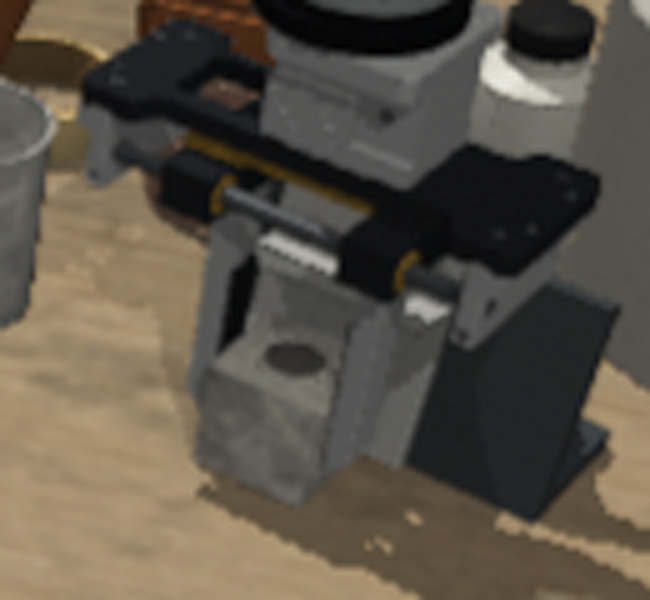

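Request:
{"fn": "jog_arm", "kwargs": {
  "rows": [
    [[0.5, -0.003, 0, 0.001, 0, 0, 0], [0.5, -0.003, 0, 0.001, 0, 0, 0]]
  ]
}}

```text
time_s: 20.58
tool_pos: [0.6015, -0.1709, 0.017]
tcp_rot: [-0.572, -3.066, -0.007]
contact_force: [-6.7, 2.5, 4.4]
gripper_width: 0.05
```

```bash
python3 - <<'E'
from h import *
goal(*W(-.04,.0207,.017),68.8);tcp()
E
```

```text
shift mm [ 2.4 -0.2  0.1] len 2 turn deg [-0.  -1.3  0.1] | t 20.57 pos [ 0.6015 -0.1709  0.017 ] F [-6.7  2.5  4.4] w 0.05 q [-0.39  0.51  1.63 -0.    1.02 -1.59]
rest frame n,t,z [-0.0376  0.0209  0.017 ]
```

Request:
{"fn": "jog_arm", "kwargs": {
  "rows": [
    [[0.5, 0, 0, 0, 0, -1.3, 0], [0.5, 0, 0, 0, 0, 0, 0], [-0.4, 0, 0, 0, 0, 0, 0], [-0.4, 0, 0, 0, 0, 0, 0], [-0.4, 0, 0, 0, 0, 0, 0], [-0.4, 0, 0, 0, 0, 0, 0]]
  ]
}}

```text
time_s: 21.32
tool_pos: [0.6077, -0.1737, 0.0214]
tcp_rot: [0.573, 3.074, -0.005]
contact_force: [0.1, -0.2, 0.3]
gripper_width: 0.066
```

Request:
{"fn": "jog_arm", "kwargs": {
  "rows": [
    [[-0.4, 0.002, 0, -0.01, 0, 0, 0], [-0.4, 0.004, 0, -0.02, 0, 0, 0], [-0.4, 0.01, 0, -0.03, 0, 0, 0], [-0.4, 0.04, 0, -0.03, 0, 0, 0], [-0.4, 0.05, 0, -0.02, 0, 0, 0], [-0.4, 0.05, 0, -0.01, 0, 0, 0], [-0.4, 0.05, 0, 0, 0, 0, 0], [-0.4, 0, 0, 0, 0, 0, 0]]
  ]
}}

```text
time_s: 22.32
tool_pos: [0.4095, -0.0972, 0.146]
tcp_rot: [0.572, 3.067, -0.008]
contact_force: [0.6, -0.6, -0.1]
gripper_width: 0.0658
```

```bash
python3 - <<'E'
from h import *
goal(*W(-.04,.0207,.017),68.8);tcp()
import cv2
s=cams.capture("scene");cv2.imwrite("pics/s21.png",cv2.resize(s[130:230,370:490],None,fx=5,fy=5,interpolation=2))
s=cams.capture("top");cv2.imwrite("pics/t21f.png",s);cv2.imwrite("pics/t21.png",cv2.resize(s[80:230,240:480],None,fx=3.3,fy=3.3,interpolation=2))
E
```

```text
shift mm [-200.4    0.3  133.5] len 241 turn deg [-0.   1.3  0.1] | t 22.32 pos [ 0.4095 -0.0972  0.146 ] F [ 0.6 -0.6 -0.1] w 0.0658 q [-0.4   0.08  1.92 -0.    1.12 -1.6 ]
rest frame n,t,z [-0.2433  0.0201  0.146 ]
```

View pics/s21.png

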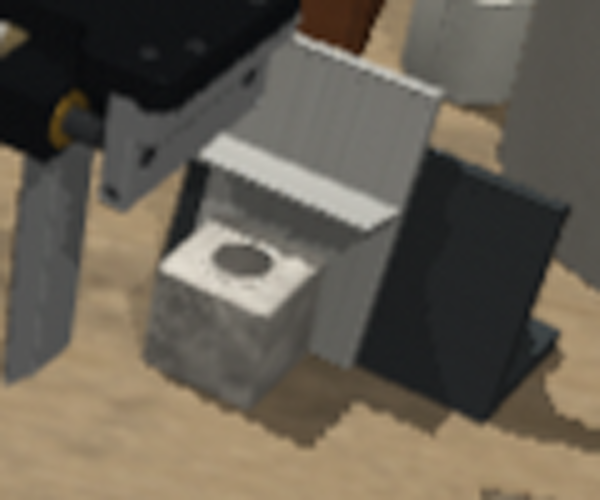

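View pics/t21.png

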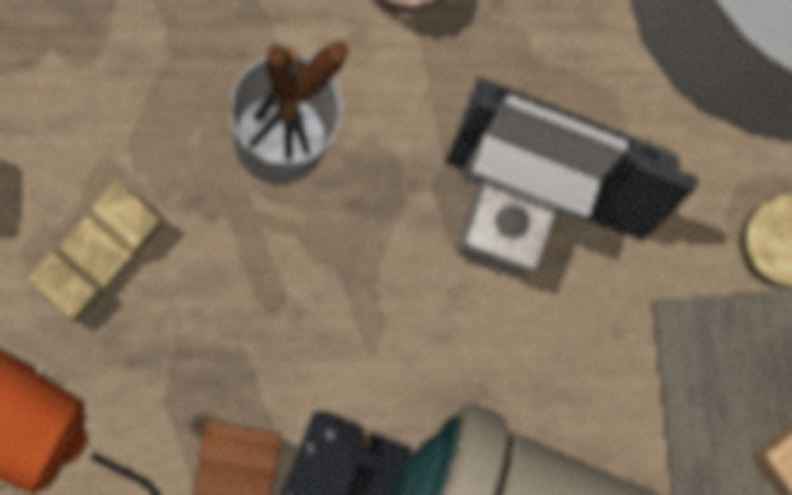

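```bash
python3 - <<'E'
from h import *
np.set_printoptions(precision=4,suppress=True)
f=lambda u,v:((u+.5)/5-.5+370,(v+.5)/5-.5+130)
g=lambda u,v:((u+.5)/3.3-.5+240,(v+.5)/3.3-.5+80)
S_=[(162,266),(265,318),(320,266),(213,224)];T_=[(462,243),(535,270),(556,211),(485,183)]
for a,b in zip(S_,T_):
    x,gp=tri(f(*a),g(*b));p=plane('scene',f(*a),.05);q=plane('top',g(*b),.05)
    print('tri',[(x-O)@N,(x-O)@Tt,x[2]],'gap',round(gp*1e3,1),'scene',[(p-O)@N,(p-O)@Tt],'top',[(q-O)@N,(q-O)@Tt])
x,gp=tri(f(243,259),g(513,221));print('hollow',(x-O)@N,(x-O)@Tt,x[2])
for k,p in(('foot R',f(352,367)),('blk near bottom corner',f(243,405)),('blk left bottom',f(146,358))):
    x=plane('scene',p,.001);print(k,(x-O)@N,(x-O)@Tt)
for k,p in(('panel top R scene',f(442,97)),('top L',f(297,35))):
    x=plane('scene',p,.1185);print(k,(x-O)@N,(x-O)@Tt)
for p in((508,94),(627,140)):
    x=plane('top',g(*p),.118);print('top panel topedge',(x-O)@N,(x-O)@Tt)
for p in((472,172),(590,216)):
    x=plane('top',g(*p),.067);print('top rib tip',(x-O)@N,(x-O)@Tt)
for p in((449,160),(640,237)):
    x=plane('top',g(*p),.0);print('top rest foot',(x-O)@N,(x-O)@Tt)
E
```

```text
tri [np.float64(-0.058124861593340675), np.float64(0.04560248142899355), np.float64(0.050957936404317145)] gap 6.3 scene [np.float64(-0.05440328466031648), np.float64(0.04408188860076117)] top [np.float64(-0.05987788114825736), np.float64(0.04808374994835838)]
tri [np.float64(-0.05866914501984405), np.float64(-0.003420978139227355), np.float64(0.05167150021285948)] gap 1.1 scene [np.float64(-0.05619504275885755), np.float64(-0.0028858947375853777)] top [np.float64(-0.05865883047514126), np.float64(-0.0032095102810946676)]
tri [np.float64(-0.01684021879037368), np.float64(-0.0025288737879932345), np.float64(0.05210727323917944)] gap 1.4 scene [np.float64(-0.013523072044711214), np.float64(-0.0018504541565136222)] top [np.float64(-0.016739479221357306), np.float64(-0.0022490103913136083)]
tri [np.float64(-0.015301858780461306), np.float64(0.04675037374286629), np.float64(0.04745833448914883)] gap 3.0 scene [np.float64(-0.017293323128272087), np.float64(0.0441479788285493)] top [np.float64(-0.01685683282392544), np.float64(0.04822516991333271)]
hollow -0.0338530484002989 0.021672496341919485 0.05295897379671503
foot R -0.001569194056486791 -0.01903328403022549
blk near bottom corner -0.05109278284614752 0.0013306252739000235
blk left bottom -0.051848828096662684 0.04603853002414008
panel top R scene 0.021637673542804815 -0.019942629975047903
top L 0.024644428417454546 0.04347194699905113
top panel topedge 0.02362560199511284 0.06137134875661339
top panel topedge 0.02437900936600491 -0.017521181738238495
top rib tip -0.0174752047553055 0.06031902252387003
top rib tip -0.015724703063048705 -0.021547591484695514
top rest foot 0.0012206810926322952 0.07253277146787585
top rest foot 0.0004547289317981584 -0.0707143313760715
```

```bash
python3 - <<'E'
from h import *
goal(*W(-.095,.0215,.05),68.8)
E
```

```text
shift mm [-140.8    1.5  100.5] len 173 turn deg [-0.1  1.5  0.1] | t 22.43 pos [ 0.414  -0.0992  0.1466] F [-0.2 -0.6  0.1] w 0.0663 q [-0.4   0.08  1.91 -0.    1.12 -1.6 ]
```

Request:
{"fn": "jog_arm", "kwargs": {
  "rows": [
    [[0.95, -0.045, 0.001, 0, 0, 1.4, 0], [0.95, -0.045, 0, 0.01, 0, 0, 0], [0.95, -0.03, 0, 0.03, 0, 0, 0], [0.95, 0, 0, 0.035, 0, 0, 0], [0.95, 0, 0, 0.03, 0, 0, 0], [0.95, 0, 0, 0, 0, 0, 0]]
  ],
  "grip_force": 20
}}

```text
time_s: 23.18
tool_pos: [0.5428, -0.1486, 0.0407]
tcp_rot: [0.575, 3.075, -0.006]
contact_force: [0.1, -0.2, 0.5]
gripper_width: 0.0093
```

```bash
python3 - <<'E'
from h import *
goal(*W(-.076,.0215,.018),68.8);tcp()
E
```

```text
shift mm [-24.1   1.1  23. ] len 33 turn deg [-0.1  0.8  0. ] | t 23.18 pos [ 0.5428 -0.1486  0.0407] F [ 0.1 -0.2  0.5] w 0.0093 q [-0.39  0.39  1.78 -0.    0.96 -1.59]
rest frame n,t,z [-0.1004  0.0204  0.0407]
```

Request:
{"fn": "jog_arm", "kwargs": {
  "rows": [
    [[0.95, 0, 0.001, 0.015, 0, 0.8, 0], [0.95, 0, 0, 0.008, 0, 0, 0], [0.95, -0.01, 0, 0, 0, 0, 0], [0.95, -0.008, 0, 0, 0, 0, 0], [0.95, -0.004, 0, 0, 0, 0, 0]]
  ]
}}

```text
time_s: 23.8
tool_pos: [0.5696, -0.158, 0.0198]
tcp_rot: [0.576, 3.081, -0.004]
contact_force: [0.2, 1.1, -0.5]
gripper_width: 0.0023
```

```bash
python3 - <<'E'
from h import *
goal(*W(-.066,.0215,.018),68.8);tcp()
import cv2
s=cams.capture("scene");cv2.imwrite("pics/s22.png",cv2.resize(s[130:230,370:490],None,fx=5,fy=5,interpolation=2))
E
```

```text
shift mm [-6.1  0.1  1.9] len 6 turn deg [-0.1  0.4  0. ] | t 23.8 pos [ 0.5696 -0.158   0.0198] F [ 0.2  1.1 -0.5] w 0.0023 q [-0.39  0.45  1.73 -0.    0.95 -1.59]
rest frame n,t,z [-0.072   0.0214  0.0198]
```

View pics/s22.png

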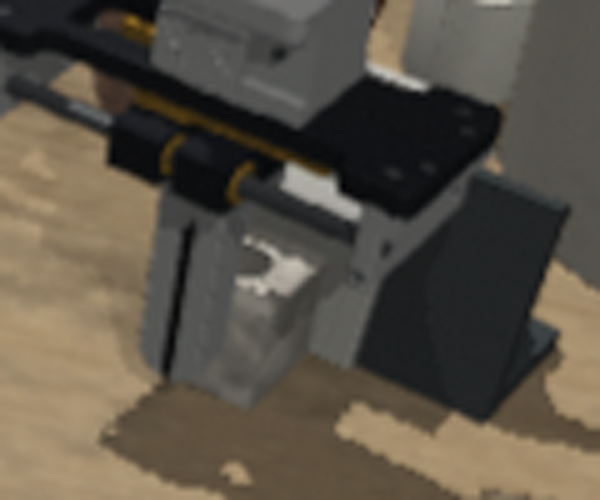

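Now nudge forward, watching the force.

Request:
{"fn": "jog_arm", "kwargs": {
  "rows": [
    [[0.95, -0.003, 0, 0, 0, 0, 0], [0.95, -0.003, 0, 0, 0, 0, 0]]
  ]
}}

```text
time_s: 24.1
tool_pos: [0.5735, -0.1595, 0.0202]
tcp_rot: [0.576, 3.085, -0.003]
contact_force: [-7.0, 1.9, 6.2]
gripper_width: 0.0027
```

Request:
{"fn": "jog_arm", "kwargs": {
  "rows": [
    [[0.95, -0.003, 0, 0, 0, 0, 0]]
  ]
}}

```text
time_s: 24.22
tool_pos: [0.5734, -0.1594, 0.0201]
tcp_rot: [-0.576, -3.085, 0.002]
contact_force: [-6.5, 1.5, 4.8]
gripper_width: 0.0027
```

```bash
python3 - <<'E'
from h import *
goal(*W(-.066,.0215,.018),68.8);tcp()
E
```

```text
shift mm [-2.   0.1  2.1] len 3 turn deg [-0.1 -0.2  0.1] | t 24.23 pos [ 0.5734 -0.1594  0.0201] F [-6.5  1.5  4.8] w 0.0027 q [-0.39  0.46  1.72 -0.    0.97 -1.59]
rest frame n,t,z [-0.068   0.0214  0.0201]
```

Request:
{"fn": "jog_arm", "kwargs": {
  "rows": [
    [[0.95, -0.006, 0, -0.002, 0, 0, 0]]
  ]
}}

```text
time_s: 24.35
tool_pos: [0.5749, -0.1592, 0.0212]
tcp_rot: [-0.574, -3.076, -0.003]
contact_force: [-6.9, 5.3, 0.6]
gripper_width: 0.0027
```

Request:
{"fn": "jog_arm", "kwargs": {
  "rows": [
    [[0.95, -0.006, 0, -0.001, 0, 0, 0]]
  ]
}}

```text
time_s: 24.48
tool_pos: [0.5749, -0.1587, 0.0211]
tcp_rot: [-0.571, -3.064, -0.007]
contact_force: [-10.2, 3.5, 5.5]
gripper_width: 0.0023
```

```bash
python3 - <<'E'
from h import *
goal(*W(-.066,.0215,.018),68.8);tcp()
E
```

```text
shift mm [-0.9 -1.1  3.1] len 3 turn deg [ 0.  -1.4  0.1] | t 24.48 pos [ 0.5749 -0.1587  0.0211] F [-10.2   3.5   5.5] w 0.0023 q [-0.39  0.47  1.69 -0.    1.   -1.59]
rest frame n,t,z [-0.0669  0.0226  0.0211]
```

Request:
{"fn": "jog_arm", "kwargs": {
  "rows": [
    [[0.95, 0.015, 0, 0, 0, 0, 0], [0.95, 0.04, 0, -0.01, 0, 0, 0], [0.95, 0.04, 0, -0.04, 0, 0, 0], [0.95, 0.05, 0, -0.05, 0, 0, 0], [0.95, 0.05, 0, -0.05, 0, 0, 0], [0.95, 0.05, 0, -0.03, 0, 0, 0], [0.95, 0, 0, 0, 0, 0, 0]]
  ]
}}

```text
time_s: 25.35
tool_pos: [0.3587, -0.0753, 0.1988]
tcp_rot: [-0.573, -3.07, -0.005]
contact_force: [1.2, -0.2, -0.1]
gripper_width: 0.0023
```

```bash
python3 - <<'E'
from h import *
goal(*W(-.066,.0215,.018),68.8)
import cv2
s=cams.capture("scene");cv2.imwrite("pics/s23.png",cv2.resize(s[130:230,370:490],None,fx=5,fy=5,interpolation=2));cv2.imwrite("pics/s23f.png",s)
s=cams.capture("top");cv2.imwrite("pics/t23.png",cv2.resize(s[80:180,350:470],None,fx=5,fy=5,interpolation=2))
E
```

```text
shift mm [-235.9   -0.9  176.5] len 295 turn deg [-0.  -1.1  0.1] | t 25.35 pos [ 0.3587 -0.0753  0.1988] F [ 1.2 -0.2 -0.1] w 0.0023 q [-0.4  -0.03  1.89 -0.    1.3  -1.6 ]
```

View pics/s23.png

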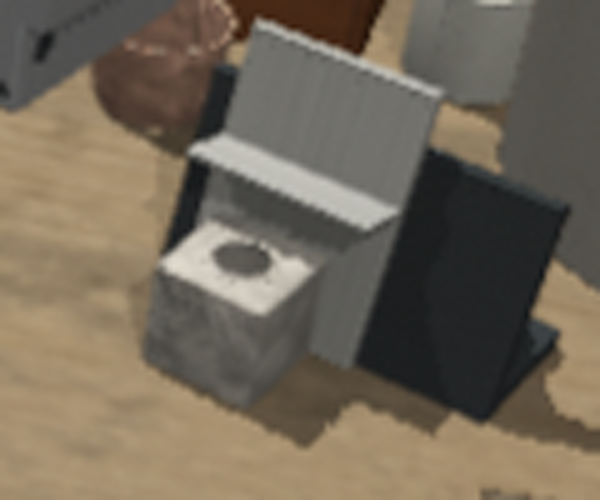

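View pics/t23.png

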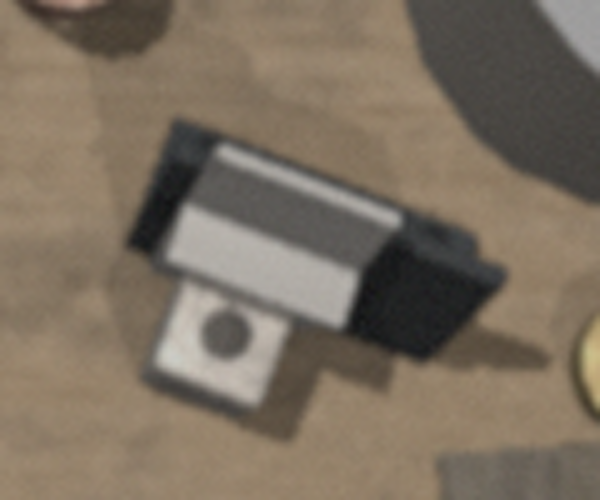

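View pics/s23f.png

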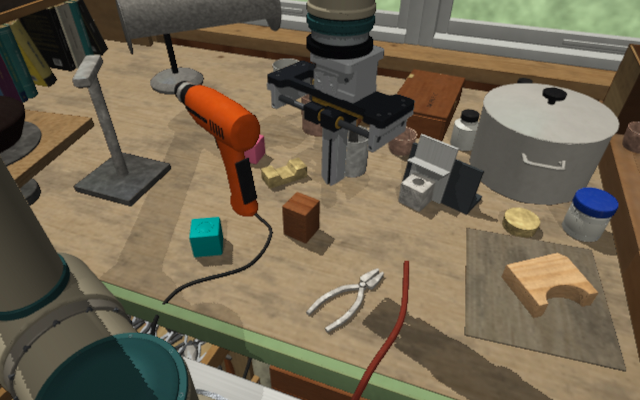

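```bash
python3 -c "
from rig import ctrl
print(ctrl.job_done())"
```

```text
the job is handed in; nothing more can be done
None
```

The panel now leans on the face of the rest with its foot at the rest's base, and the steel block stands against the middle of that foot. I handed the job in at about 25.5 s of the 58 s, with the arm clear of everything.

- **Slip on the way:** my last push at the top of the panel kicked its foot out by about 15 mm. I pushed the foot back with the tilted fingers. One attempt jammed at about 27 N, so I pushed again while rising, and that brought the panel back flat. I placed the block only after that.
- **Panel check:** the panel's front foot corner measured about 5 mm in front of the rest's foot in the scene view, against 5.9 mm expected for a flat lean. The top-edge measurements also fitted a flat lean.
- **Block check:** I slid the held block in until it stalled at about 6 N, then let go. A closed-finger nudge from behind stalled at about 11 N, and the pictures before and after show no visible movement of the block. It sits about 1 mm off the panel's middle.
- **Disagreement:** two-view triangulation put the block's front face about 3 mm short of the foot. The scene-view bottom edges and the contact forces say it is touching, and calibration and edge rounding could account for the 3 mm.
- **Other parts:** the wooden block and the vee block look unmoved in the last scene picture.

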